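# Brush out, close and pin a clamshell specimen holder

## Task

Take the yellow-handled brush from its tube and scrub the round well of the open specimen holder: down to the bottom, up at least halfway, and down to the bottom again, then stand the brush back in its tube and let go. Swing the blue lid down onto the base, then take the red-knobbed locking pin and push it straight down through the lid hole into the base hole until its collar presses the lid fully shut against its springy cushion. Finish while still holding the pin by its knob and pressing it firmly down, so the two halves stay shut; leave the jar, the loupe and the screwdriver alone.

Things in the scene. Friction and masses are not known exactly. Their poses are not given: they have to be found in the camera images.
- jig: clamshell specimen holder, fixed to the bench; aluminium base block 150 (x) x 90 (y) x 62 mm high. Origin: centre of its underside; x points to the hinge side (away from the robot, turned by up to 0.35 rad either way), z up. The blue lid is hinged along the +x edge of its top. A thin dark foot plate 190 x 110 x 6 mm lies round it.
- well_floor (a point): centre of the flat floor of the round specimen well in the base: 36 mm diameter, 46 mm deep, floor 16 mm above the bench, mouth at 62 mm; straight above the jig's origin. Axes as the jig's.
- base_hole (a point): centre of the mouth of the pin hole in the base's top (62 mm high), 45 mm to the jig's -x side of the well: diameter 14 mm, 46 mm deep, vertical. Axes as the jig's.
- lid (a joint): lid hinge, rad: 0 = down on its springy cushion, the lid still 0.05 rad above level; grows as it opens upward; 1.52 = upright; at most 1.85; starts at 1.40 to 1.70. Stiff hinge (0.15 N m friction): stays where it is left. Pressed harder (3 N at the pin hole to begin, 6 N for all) the lid gives 0.05 rad more, until level and shut on the base; let go, it springs back.
- lid_hinge (a point): middle of the lid's hinge line (along jig y), 67 mm above the bench, 65 mm to the jig's +x side; it lies at mid-thickness of the lid. At angle q above level (joint value + 0.05) a point of the lid's mid-plane at distance d from the hinge stands d*cos(q) to the jig's -x and d*sin(q) above this point.
- lid_hole (a point): centre of the pin hole (14 mm diameter, through) in the outer face of the blue lid, 110 mm from the hinge line; moves with the lid; over the base hole when shut. Its z axis is the outer face's normal. The lid is 90 mm wide (jig y), 10 mm thick, free edge 135 mm from the hinge line; clear window 17 to 75 mm from the hinge, sunk 3 mm; the last 60 mm are solid but for the hole.
- brush_stand: grey tube standing upright, fixed: 60 mm high, outside 36 mm, inside 30 mm diameter, floor 6 mm thick, foot 52 mm wide. Origin: centre of its underside. Brush tube and pin block may have changed places: one is to the robot's left, one to its right.
- brush: brush, 190 mm long, about 60 g, standing bristles down in its tube. Origin: centre of the bristle end; z runs up along the brush. Dark bristle head 27 mm wide (firm core 22 mm), 0 to 45 mm; steel stem 8 mm, 45 to 115 mm; yellow round handle 16 mm diameter, 115 to 190 mm.
- pin_stand: black block 52 x 52 x 55 mm, fixed, with a 14 mm hole, 50 mm deep, in its top; the pin waits in it. Origin: centre of its underside.
- pin: locking pin, about 70 g, upright in its block. Origin: the lower tip; z runs up along the pin. Steel shank 10 mm diameter, 0 to 45 mm, with a 5 mm tapered tip; steel collar 28 mm diameter, 45 to 51 mm; red round knob 18 mm diameter, 51 to 96 mm. Seated with the lid shut, the tip is 35 mm below the base's top.
- jar: small white-capped jar with a pale label on amber glass, 48 mm wide, 65 mm high, bystander. Origin: centre of its underside.
- loupe: black loupe, 42 mm wide, 34 mm high, bystander. Origin: centre of its underside.
- screwdriver: screwdriver lying on the bench, 150 mm long, bystander. Origin: underside, about the middle; handle to its -x.
Things that resemble listed ones, but are neither listed nor needed, are in the scene too. There is more than one size of the jig; the job needs the smallest.

How it is judged:
By the outcome, as a careful person would: the job done as asked, in the order asked, and still so for the second after the job is handed in, while the arm keeps its last pose, push and grip.
It also fails if it takes over 72 s, if anything falls off the work surface, if the arm or the gripper's body presses on something with over 40 N, if the wrist force passes 120 N, or if a joint passes its speed limit or range.

## Robot

A 6-joint arm with a two-finger parallel gripper is mounted at the origin on the work surface. World frame = base frame: x ahead of the robot, y to its left, z up, the work surface at z = 0. Lengths are in m, angles in rad, forces in N, time in s.
With the tool pointing down it reaches from about 0.325 to 0.9 m from the base axis. Payload 3.5 kg.
Tool frame: the origin (TCP) lies on the centre line of the jaws, within the pads' length; the fingertips stand 11 mm ahead of it and the grasp point (between the pads) lies 8 mm behind it; z points along the fingers, y is the direction in which the jaws open and shut (so a half turn about z gives the same grasp; the last joint's range is limited). The gripper opens to 85 mm and grips with 20 to 120 N. Pads are 22 mm wide; open, the fingers measure 114 mm over their backs; the gripper's body (76 mm by 85 mm) begins 54 mm behind the grasp point. The pads swing forward as they close: fully open they stand 13 mm farther back than shut.
Start: joints at [-1.285, 0.276, -0.026, 1.268, 0, 1.467], TCP at [0.237, -0.578, 0.242] pointing down, gripper open.
Joint ranges: [-3.12, 3.12], [-0.85, 1.88], [-1.08, 1.24], [-1.95, 2.15], [-1.57, 1.53], [-3.14, 3.14]. Speed limits (rad/s): [2.57, 2.57, 3.14, 3.14, 3.14, 3.14].

## Interface

Orientations are given as a rotation vector (axis times angle).
In Python, from cell import ctrl gives the robot as it stands. The module is installed in compiled form; this text tells all that it offers.
- The arm moves only by the tool carry_out, never from a script. Its arguments are lists of equal length, an entry for each row: "delta_pos": the shift along the tool's x, y, z in mm, a list of three; "rotation": the turn, a rotation vector about the tool's x, y, z in rad, a list of three; "jaw": the closure in counts, from 0 (fully open) to 255 (shut). A call has 1 to 20 rows; each row is the pose to reach, as a shift and turn from the pose measured when the call began, along the tool's axes at that moment; what a row does not reach only later rows make up. A row lasts 1/8 s, in which the tool goes at most 62.5 mm and 10.7 degrees, less where a joint would pass 70% of its speed; a pose out of reach is approached as far as the arm can. A call with a gripper value outside its range is refused whole. The fingers move at their own pace and stop on an object; "squeeze" is the grip in N (left out, the last holds). Time passes only in rows, so rows that repeat a pose let the fingers close. It gives the time, the measured TCP pose, the force and the opening at its end, in the units of the state.
- ctrl.sense(): the state, without advancing time (a new reading comes with each control period).
- ctrl.camera(name): name is "scene" or "side" or "wrist"; returns a dict with "pixels" (400x640x3 uint8, red, green, blue), "fov_y" (degrees; the focal length in pixels is half the picture's height over the tangent of half this angle, whatever the lens; pixels are square), "cx", "cy" (the principal point, pixels), "pose" (4x4, takes a point from camera to world coordinates); the wrist camera has in their place "mount" (4x4, takes a point from camera to tool coordinates, whose origin is the TCP and whose axes are the flange's). Camera axes: x right, y up, looking along -z (the intrinsics and any distortion apply to the point x, -y, -z); pixel columns grow to the right and rows downward; lengths in m; the calibration is good to about 2 mm. The wrist camera is an equidistant fisheye: a pixel r from the principal point sees the ray r / f radians off the axis. A picture is of the moment at which its call begins: read the wrist's pose just before it. There is no depth.
- ctrl.close_job(): hands the job in, once; it reports no verdict.
The state is a dict: "time": time; "joint_positions": joint angles; "dq": joint speeds; "joint_efforts": joint torques, N m; "eef_pos": TCP position; "eef_rot": TCP orientation; "ft_force": force on the tool from outside, world axes, zero at the start; "torque": the same for the moment, N m; "width": finger opening in m.
Only numpy, scipy, OpenCV 4.12 (cv2) and the standard library are available. Lean on these libraries where they do the work, as an engineer would, in place of code of your own. Each camera call takes 0.05 s, during which the arm holds its last target.

## Working session

There is one attempt and no reset: what is moved stays moved. The work goes in short steps, Python scripts to look and compute and a tool call to move; the robot and the scene stay as the last step left them, time stands still between calls to the robot, and variables do not carry over. Pictures are saved under pics/ and viewed, and the job is handed in when it is done.

Besides the shell and the picture viewer there is one more tool, called after "Request:" as name(argument=value, ...) on one line, values as JSON. carry_out: Moves the arm, as the interface text tells. Its arguments: {"type":"object","properties":{"delta_pos":{"type":"array"},"rotation":{"type":"array"},"jaw":{"type":"array"},"squeeze":{"type":"number"}},"required":["delta_pos","rotation","jaw"]}

```bash
mkdir -p pics; ls
python3 - <<'E'
from cell import ctrl
import cv2,json,pickle
s=ctrl.sense()
for k,v in s.items(): print(k,v)
for n in ["scene","side","wrist"]:
    c=ctrl.camera(n); cv2.imwrite(f"pics/{n}0.png",c["pixels"][:,:,::-1]); pickle.dump(c,open(f"{n}0.pkl","wb"))
    print(n,{k:(v.tolist() if hasattr(v,'tolist') else v) for k,v in c.items() if k!="pixels"})
E
```

```text
pics
time 0.0
joint_positions [-1.28540841e+00  2.77186558e-01 -2.79164167e-02  1.26800295e+00
  2.16521799e-05  1.46735805e+00]
dq [ 0.00087172 -0.00128365  0.00032479 -0.00095958  0.00077514 -0.00089019]
joint_efforts [-6.95659219e-04 -4.45512807e+01  2.95200384e+01  1.64446881e-02
 -1.01262619e-04  1.61831785e-06]
eef_pos [ 0.23669528 -0.57761397  0.24110969]
eef_rot [-3.08015024e+00 -6.06481780e-01  2.95505595e-04]
ft_force [-0.35237634 -0.49794374  0.13206044]
torque [ 0.01703507 -0.06523282  0.01261162]
width 0.0856131952962346
scene {'fov_y': 48.7586991322354, 'cx': 322.54892598504495, 'cy': 198.93764253689912, 'pose': [[-0.5947506659798898, -0.6574556691475651, 0.4626269430353196, 1.0894040121035136], [0.8037568676581184, -0.47506765084196756, 0.3581698267804041, 0.42470500439376435], [-0.01570168809038802, 0.5848613256398663, 0.8109813109818812, 1.0658856740256049], [0.0, 0.0, 0.0, 1.0]]}
side {'fov_y': 47.55286802426911, 'cx': 322.9499685656277, 'cy': 204.40946229692926, 'pose': [[-0.6940078718574733, 0.40931043391940425, -0.5922989468879464, -0.23034392166075762], [-0.7199304139812317, -0.40287187747401115, 0.5651499352962698, 0.6701278064476455], [-0.007298823512987022, 0.8186325299090396, 0.5742712844553974, 0.7919797093884017], [0.0, 0.0, 0.0, 1.0]]}
wrist {'fov_y': 65.70646984690485, 'cx': 314.8301317132535, 'cy': 199.91655946368732, 'mount': [[-0.00014837668728916967, 0.9524827862489762, 0.30459238316764625, 0.07741642884628076], [0.9999997735429759, -5.861690945200194e-05, 0.0006704312458536768, -0.0008039358796385621], [0.0006564284851830885, 0.30459241366692885, -0.9524825618551757, -0.1308630178761478], [0.0, 0.0, 0.0, 1.0]]}
```

View pics/scene0.png

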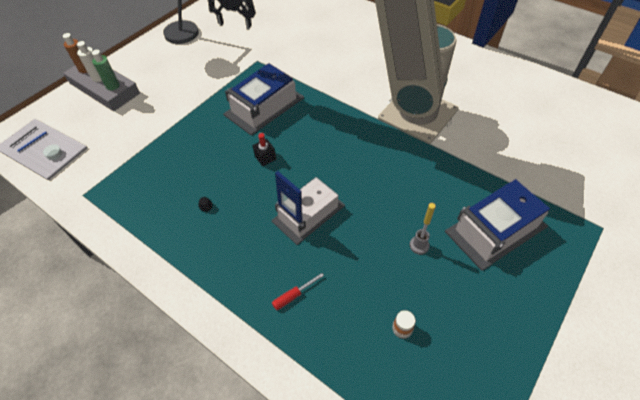

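View pics/side0.png

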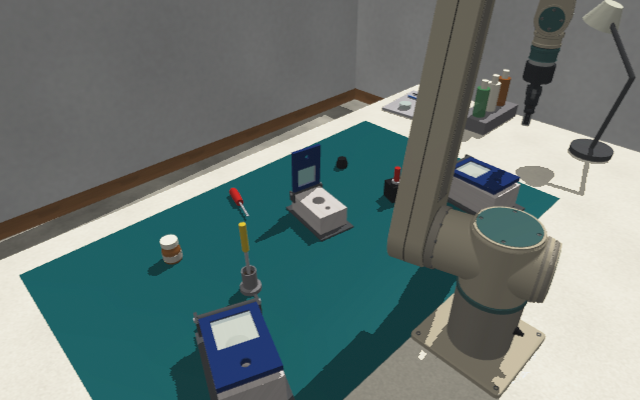

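View pics/wrist0.png

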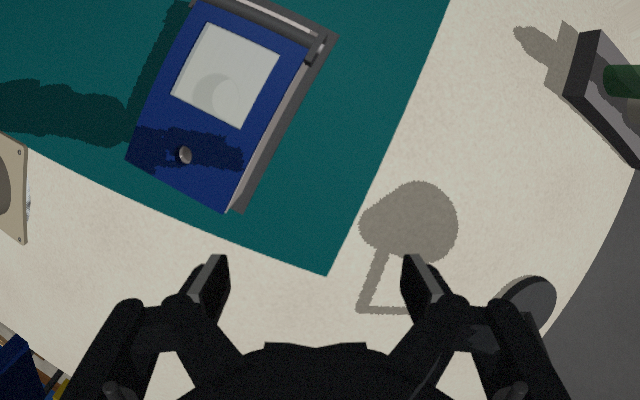

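The small open holder is at scene (305,208) and side (320,205). The shut, larger lookalikes are at scene (262,97) and (500,222). The small open one fits the description, so next I take enlarged crops to confirm it.

Run:
```python
import cv2,pickle,numpy as np
def crop(n,x0,y0,w,h,k):
    im=cv2.imread(f"pics/{n}0.png")[y0:y0+h,x0:x0+w]
    return cv2.resize(im,None,fx=k,fy=k,interpolation=cv2.INTER_CUBIC)
a=crop("scene",240,160,120,90,5); b=crop("side",270,135,100,110,5)
cv2.imwrite("pics/c1.png",a); cv2.imwrite("pics/c2.png",b)
a=np.hstack([crop("scene",400,190,60,80,4),crop("scene",235,120,60,80,4)])
b=np.hstack([crop("side",220,215,60,90,4),crop("side",370,150,60,90,4)])
cv2.imwrite("pics/c3.png",a);cv2.imwrite("pics/c4.png",b)
```

```text
(no output)
```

View pics/c1.png

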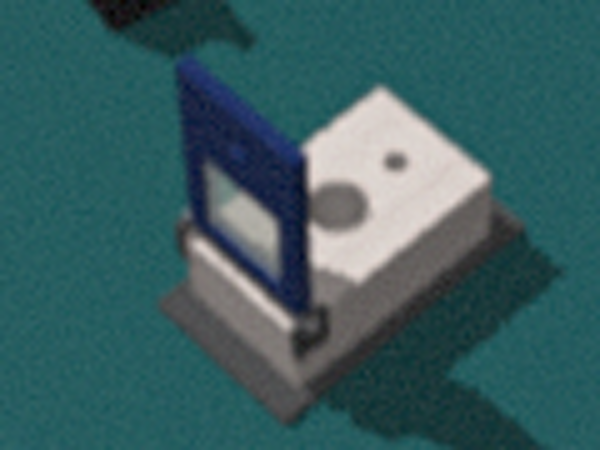

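View pics/c2.png

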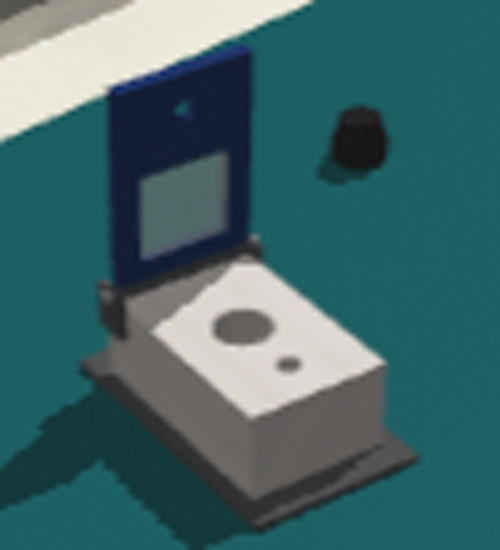

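View pics/c3.png

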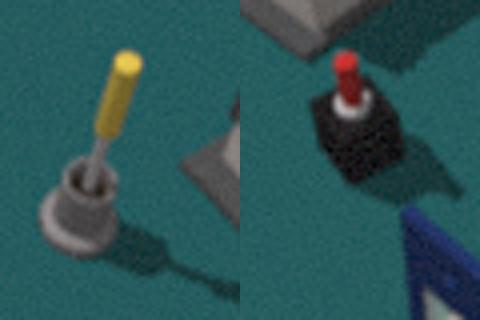

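View pics/c4.png

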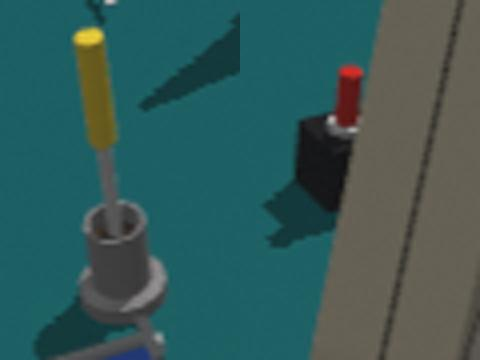

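```bash
cat > h.py <<'E'
import numpy as np,pickle,cv2
from scipy.spatial.transform import Rotation as R
def ray(c,u,v,tool=None):
    f=200/np.tan(np.radians(c["fov_y"])/2)
    if "mount" in c:
        du,dv=u-c["cx"],v-c["cy"]; r=np.hypot(du,dv); th=r/f
        d=np.array([np.sin(th)*du/r,-np.sin(th)*dv/r,-np.cos(th)]); P=tool@c["mount"]
    else:
        d=np.array([(u-c["cx"])/f,-(v-c["cy"])/f,-1]); d/=np.linalg.norm(d); P=c["pose"]
    P=np.array(P); return P[:3,3],P[:3,:3]@d
def plane(c,u,v,z,tool=None):
    o,d=ray(c,u,v,tool); return o+d*(z-o[2])/d[2]
def tri(*rs):
    A=0;b=0
    for o,d in rs:
        M=np.eye(3)-np.outer(d,d);A=A+M;b=b+M@o
    p=np.linalg.solve(A,b); return p,[np.linalg.norm((np.eye(3)-np.outer(d,d))@(p-o)) for o,d in rs]
def toolT(s):
    T=np.eye(4);T[:3,:3]=R.from_rotvec(s["eef_rot"]).as_matrix();T[:3,3]=s["eef_pos"];return T
def proj(c,p,tool=None):
    P=np.array(tool@c["mount"] if "mount" in c else c["pose"]); q=P[:3,:3].T@(np.array(p)-P[:3,3])
    f=200/np.tan(np.radians(c["fov_y"])/2)
    x,y,z=q[0],-q[1],-q[2]
    if "mount" in c:
        r=np.hypot(x,y);th=np.arctan2(r,z);return c["cx"]+f*th*x/r,c["cy"]+f*th*y/r
    return c["cx"]+f*x/z,c["cy"]+f*y/z
np.set_printoptions(precision=4,suppress=True)
E
python3 - <<'E'
from h import *
S=pickle.load(open("scene0.pkl","rb"));D=pickle.load(open("side0.pkl","rb"))
for n,a,b,z in [("well",(307.4,201.2),(318.6,200.4),.062),("hole",(319.1,192.3),(327.8,207.8),.062),
 ("btop",(431.7,205),(242.5,224),.196),("bhandlebot",(427,223.3),(245.7,251.5),.121),("tubemouth",(422.5,235),(249,270.5),.06),
 ("pintop",(261.7,135),(397.5,167.8),.106),
 ("lidTopL",(276.5,172.5),(292,153),.2),("lidTopR",(301,191.5),(320,144.5),.2)]:
    print(n,*tri(ray(S,*a),ray(D,*b)),plane(S,*a,z),plane(D,*b,z))
E
```

```text
well [ 0.546  -0.0513  0.0609] [np.float64(0.002271745796943192), np.float64(0.0022717457969432366)] [ 0.5478 -0.0484  0.062 ] [ 0.5455 -0.0532  0.062 ]
hole [ 0.5016 -0.0438  0.061 ] [np.float64(0.0027805170471702717), np.float64(0.002780517047170394)] [ 0.5038 -0.0404  0.062 ] [ 0.5014 -0.0465  0.062 ]
btop [0.4531 0.2609 0.1957] [np.float64(0.0022673838371851055), np.float64(0.002267383837185016)] [0.4544 0.2631 0.196 ] [0.4531 0.2585 0.196 ]
bhandlebot [0.4534 0.2631 0.1182] [np.float64(0.0031360164420346456), np.float64(0.0031360164420347536)] [0.4568 0.2666 0.121 ] [0.4508 0.2613 0.121 ]
tubemouth [0.4533 0.2614 0.059 ] [np.float64(0.0030924081098842792), np.float64(0.0030924081098842094)] [0.4553 0.2645 0.06  ] [0.4525 0.2586 0.06  ]
pintop [ 0.4573 -0.2905  0.1061] [np.float64(0.0019295455083887408), np.float64(0.0019295455083886634)] [ 0.4586 -0.2883  0.106 ] [ 0.4582 -0.2938  0.106 ]
lidTopL [ 0.621  -0.0583  0.2094] [np.float64(0.03290073474311805), np.float64(0.032900734743118054)] [ 0.5974 -0.1014  0.2   ] [ 0.6138 -0.0211  0.2   ]
lidTopR [ 0.5825 -0.0556  0.1969] [np.float64(0.03827265832259615), np.float64(0.03827265832259616)] [ 0.6083 -0.0139  0.2   ] [ 0.5961 -0.1091  0.2   ]
```

The crops confirm the small open holder, the brush tube on the robot's left and the pin block on its right. Next I go above the holder for a wrist view.

```bash
cat >> h.py <<'E'
def delta(s,pos,Rt):
    T=toolT(s); d=T[:3,:3].T@(np.array(pos)-T[:3,3])*1000
    r=R.from_matrix(T[:3,:3].T@Rt).as_rotvec(); return d,r
def down(yaw,pitch=0):
    x=np.array([np.cos(yaw),np.sin(yaw),0]);z=np.array([0,0,-1.]);return np.c_[x,np.cross(z,x),z]
def st(s): print("t %.2f"%s["time"],"pos",s["eef_pos"],"z",toolT(s)[:3,2],"yaw %.3f"%np.arctan2(*toolT(s)[[1,0],0]),"F",s["ft_force"],"w %.4f"%s["width"],"q",s["joint_positions"])
E
python3 - <<'E'
from h import *
from cell import ctrl
s=ctrl.sense(); st(s); print(*delta(s,[.48,-.05,.36],down(2.975)))
E
```

```text
t 0.15 pos [ 0.2368 -0.5778  0.2414] z [-0.0005  0.0018 -1.    ] yaw 0.389 F [-0.4728 -0.2761  0.5752] w 0.0851 q [-1.2854  0.277  -0.0276  1.268   0.      1.4674]
[ 425.1738 -396.3923 -117.8201] [-0.0004 -0.0024 -2.5862]
```

Request:
carry_out(delta_pos=[[100, -90, -118], [425, -396, -118], [425, -396, -118], [425, -396, -118], [425, -396, -118], [425, -396, -118], [425, -396, -118], [425, -396, -118], [425, -396, -118], [425, -396, -118], [425, -396, -118], [425, -396, -118], [425, -396, -118], [425, -396, -118], [425, -396, -118], [425, -396, -118], [425, -396, -118]], rotation=[[0, 0, -0.18], [0, 0, -2.586], [0, 0, -2.586], [0, 0, -2.586], [0, 0, -2.586], [0, 0, -2.586], [0, 0, -2.586], [0, 0, -2.586], [0, 0, -2.586], [0, 0, -2.586], [0, 0, -2.586], [0, 0, -2.586], [0, 0, -2.586], [0, 0, -2.586], [0, 0, -2.586], [0, 0, -2.586], [0, 0, -2.586]], jaw=[0, 0, 0, 0, 0, 0, 0, 0, 0, 0, 0, 0, 0, 0, 0, 0, 0])

```text
time: 2.28
eef_pos: [0.4799, -0.0504, 0.3601]
eef_rot: [-0.264, -3.13, -0.003]
ft_force: [0.7, -0.5, -0.3]
width: 0.0854
```

```bash
cat > snap.py <<'E'
import sys
from h import *
from cell import ctrl
def snap(name,tag):
    s=ctrl.sense(); c=ctrl.camera(name); c["tool"]=toolT(s); pickle.dump(c,open(f"{tag}.pkl","wb")); cv2.imwrite(f"pics/{tag}.png",c["pixels"][:,:,::-1]); st(s); return c
if __name__=="__main__": snap(sys.argv[1],sys.argv[2])
E
python3 snap.py wrist w1
```

```text
t 2.27 pos [ 0.4799 -0.0504  0.3601] z [-0.0006  0.0017 -1.    ] yaw 2.974 F [ 0.662  -0.5105 -0.2972] w 0.0854 q [-0.2397 -0.019  -0.1204  1.4703  0.0016 -0.0716]
```

View pics/w1.png

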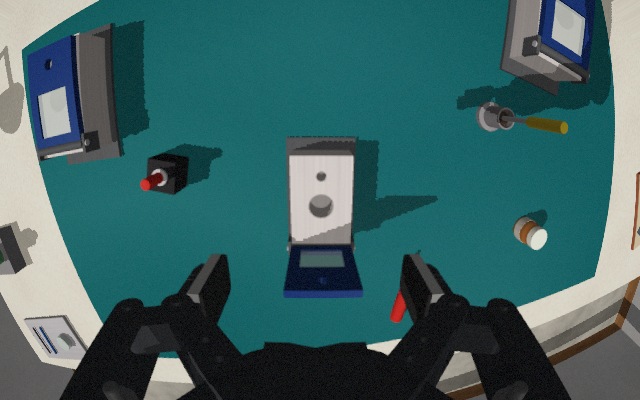

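Run:
```python
from h import *
im=cv2.imread("pics/w1.png")
def crop(x0,y0,w,h,k): return cv2.resize(im[y0:y0+h,x0:x0+w],None,fx=k,fy=k,interpolation=cv2.INTER_CUBIC)
cv2.imwrite("pics/w1a.png",crop(270,130,110,110,5))
cv2.imwrite("pics/w1b.png",np.hstack([crop(465,85,110,60,4),crop(130,140,80,60,4)]))
```

```text
(no output)
```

View pics/w1a.png

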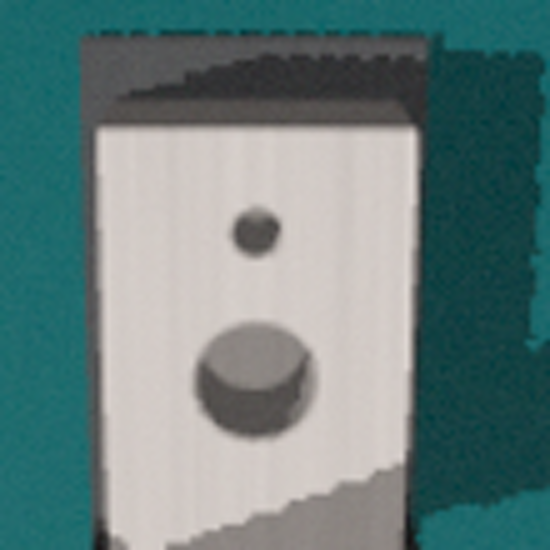

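View pics/w1b.png

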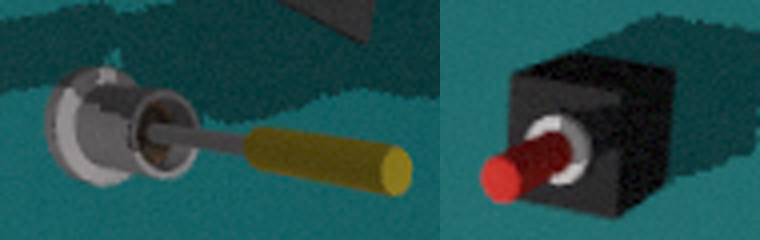

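Run:
```python
from h import *
S=pickle.load(open("scene0.pkl","rb"));D=pickle.load(open("side0.pkl","rb"));W=pickle.load(open("w1.pkl","rb"));t=W["tool"]
for n,a,b,w,z in [("well",(307.4,201.2),(318.6,200.4),(321.2,206),.062),("hole",(319.1,192.3),(327.8,207.8),(321.2,176.4),.062),
 ("btop",(431.7,205),(242.5,224),(564,127.5),.196),("bhandlebot",(427,223.3),(245.7,251.5),(527.5,122.5),.121),("tubemouth",(422.5,235),(249,270.5),(506.3,118),.06),
 ("pintop",(261.7,135),(397.5,167.8),(145.8,185),.106),
 ("lidTopR",(276.5,172.5),(320,144.5),(285,294),.2),("lidTopL",(301,191.5),(292,153),(362,294.),.2)]:
    print(n,*tri(ray(S,*a),ray(D,*b),ray(W,*w,t)),plane(W,*w,z,t))
```

```text
well [ 0.5466 -0.0513  0.0612] [np.float64(0.0023455745151711254), np.float64(0.0023533646551834545), np.float64(0.0010013671584198224)] [ 0.5474 -0.0515  0.062 ]
hole [ 0.5025 -0.044   0.0612] [np.float64(0.0029215901481163776), np.float64(0.002848026915751406), np.float64(0.0012905383725310704)] [ 0.5036 -0.0443  0.062 ]
btop [0.454  0.2606 0.1956] [np.float64(0.0023962444132165366), np.float64(0.00235216493212832), np.float64(0.0010568045175068748)] [0.4549 0.26   0.196 ]
bhandlebot [0.455  0.2621 0.117 ] [np.float64(0.003987048000113004), np.float64(0.0029160512208853536), np.float64(0.002249505691245336)] [0.4561 0.2571 0.121 ]
tubemouth [0.4539 0.2613 0.059 ] [np.float64(0.0030649092735062274), np.float64(0.003189269678595802), np.float64(0.0007547415447170202)] [0.4545 0.2606 0.06  ]
pintop [ 0.4585 -0.2903  0.1065] [np.float64(0.0019751378305630143), np.float64(0.0024304416778764947), np.float64(0.001871912053204739)] [ 0.4604 -0.2908  0.106 ]
lidTopR [ 0.596  -0.1044  0.2005] [np.float64(0.002844906068803594), np.float64(0.003569934759693837), np.float64(0.0016142034659028513)] [ 0.5981 -0.104   0.2   ]
lidTopL [ 0.6098 -0.0162  0.2027] [np.float64(0.003316644655566795), np.float64(0.001368517959958266), np.float64(0.0023524691521547513)] [ 0.6135 -0.0178  0.2   ]
```

Run:
```python
from h import *
from cell import ctrl
s=ctrl.sense(); st(s); print(*delta(s,[.4543,.2605,.26],down(2.978)))
```

```text
t 2.33 pos [ 0.4799 -0.0504  0.3601] z [-0.0006  0.0017 -1.    ] yaw 2.974 F [ 0.115  -0.093  -0.1959] w 0.0854 q [-0.2397 -0.019  -0.1204  1.4704  0.0016 -0.0719]
[ 77.1119 302.1299 100.6779] [ 0.0016 -0.0009 -0.0042]
```

Request:
carry_out(delta_pos=[[77, 302, 101], [77, 302, 101], [77, 302, 101], [77, 302, 101], [77, 302, 101], [77, 302, 101], [77, 302, 101], [77, 302, 101]], rotation=[[0.002, -0.001, -0.004], [0.002, -0.001, -0.004], [0.002, -0.001, -0.004], [0.002, -0.001, -0.004], [0.002, -0.001, -0.004], [0.002, -0.001, -0.004], [0.002, -0.001, -0.004], [0.002, -0.001, -0.004]], jaw=[0, 0, 0, 0, 0, 0, 0, 0])

```text
time: 3.32
eef_pos: [0.455, 0.2593, 0.2604]
eef_rot: [0.259, 3.13, -0.001]
ft_force: [-0.0, 0.3, 0.1]
width: 0.0853
```

```bash
python3 snap.py wrist w2
python3 - <<'E'
from h import *
im=cv2.imread("pics/w2.png");cv2.imwrite("pics/w2a.png",cv2.resize(im[120:320,220:440],None,fx=3,fy=3,interpolation=cv2.INTER_CUBIC))
E
```

```text
t 3.33 pos [0.455  0.2593 0.2604] z [ 0.0011 -0.0007 -1.    ] yaw 2.976 F [-0.0115  0.2644  0.0787] w 0.0853 q [ 0.3951  0.0869 -0.2173  1.2658 -0.001   0.5604]
```

View pics/w2a.png

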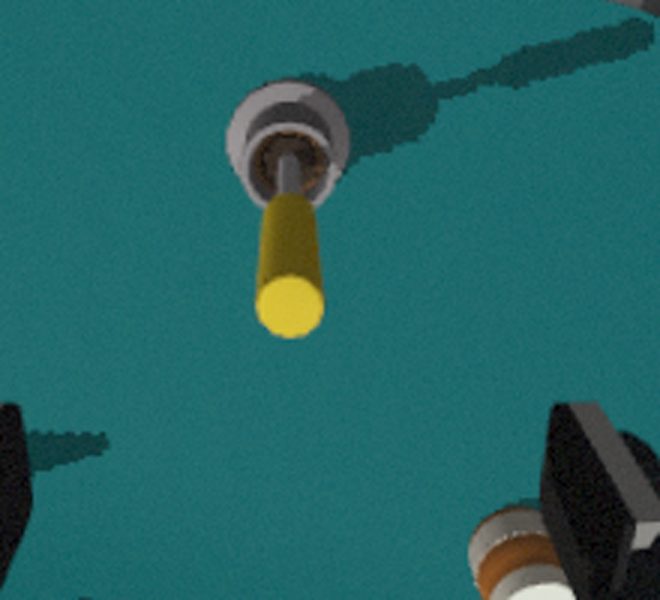

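Run:
```python
from h import *
from cell import ctrl
W=pickle.load(open("w2.pkl","rb"));t=W["tool"]
print(plane(W,316.7,222.3,.196,t),plane(W,316,175,.06,t))
s=ctrl.sense(); st(s); print(*delta(s,[.4545,.2605,.167],down(2.978)))
```

```text
[0.4549 0.2611 0.196 ] [0.4536 0.2613 0.06  ]
t 3.38 pos [0.4551 0.2592 0.2605] z [ 0.0013 -0.0004 -1.    ] yaw 2.976 F [-0.4707  0.2817  0.1018] w 0.0860 q [ 0.3946  0.0867 -0.2173  1.2657 -0.0008  0.5605]
[ 0.9521  1.2337 93.4743] [-0.0002  0.0013 -0.0023]
```

Request:
carry_out(delta_pos=[[1, 1.7, 45], [1, 1.7, 93.5], [1, 1.7, 93.5], [1, 1.7, 93.5], [1, 1.7, 93.5], [1, 1.7, 93.5], [1, 1.7, 93.5], [1, 1.7, 93.5], [1, 1.7, 93.5]], rotation=[[0, 0.001, -0.002], [0, 0.001, -0.002], [0, 0.001, -0.002], [0, 0.001, -0.002], [0, 0.001, -0.002], [0, 0.001, -0.002], [0, 0.001, -0.002], [0, 0.001, -0.002], [0, 0.001, -0.002]], jaw=[0, 0, 0, 0, 255, 255, 255, 255, 255], squeeze=60)

```text
time: 4.5
eef_pos: [0.4549, 0.2611, 0.1675]
eef_rot: [0.257, 3.13, -0.0]
ft_force: [-0.6, 0.2, 4.0]
width: 0.0145
```

Run:
```python
from h import *
from cell import ctrl
s=ctrl.sense(); st(s); print(*delta(s,[.4545,.2605,.277],down(2.978)))
```

```text
t 4.50 pos [0.4549 0.2611 0.1675] z [ 0.0012 -0.0002 -1.    ] yaw 2.978 F [-0.6246  0.236   3.9759] w 0.0145 q [ 0.3981  0.1516 -0.347   1.0711 -0.0006  0.5619]
[   0.147    -0.6176 -109.4906] [ 0.      0.0012 -0.0002]
```

Request:
carry_out(delta_pos=[[0, 0, -40], [0, 0, -110], [0, 0, -110], [0, 0, -110]], rotation=[[0, 0, 0], [0, 0, 0], [0, 0, 0], [0, 0, 0]], jaw=[255, 255, 255, 255])

```text
time: 5.0
eef_pos: [0.4549, 0.2612, 0.2777]
eef_rot: [0.257, 3.129, 0.001]
ft_force: [-0.3, -0.2, -1.1]
width: 0.0146
```

```bash
python3 snap.py wrist w3;python3 snap.py side s3;python3 snap.py scene c3
python3 - <<'E'
from h import *
from cell import ctrl
im=cv2.imread("pics/w3.png");cv2.imwrite("pics/w3a.png",cv2.resize(im[100:330,220:440],None,fx=2,fy=2,interpolation=cv2.INTER_CUBIC))
a=cv2.imread("pics/s3.png")[100:330,150:370];b=cv2.imread("pics/c3.png")[60:290,330:550]
cv2.imwrite("pics/sc3.png",cv2.resize(np.hstack([a,b]),None,fx=1.8,fy=1.8,interpolation=cv2.INTER_CUBIC))
s=ctrl.sense(); print(*delta(s,[.547,-.0513,.277],down(2.978)))
E
```

```text
t 5.00 pos [0.4549 0.2612 0.2777] z [ 0.0019  0.0002 -1.    ] yaw 2.978 F [-0.3294 -0.1514 -1.0881] w 0.0146 q [ 0.3983  0.0795 -0.189   1.3005 -0.0005  0.562 ]
t 5.05 pos [0.454  0.2608 0.2762] z [-0.0007 -0.0009 -1.    ] yaw 2.978 F [-1.2465  0.1978 -0.5394] w 0.0146 q [ 0.3982  0.0804 -0.191   1.3004 -0.0006  0.562 ]
t 5.10 pos [0.4536 0.2606 0.2755] z [-0.0021 -0.0016 -1.    ] yaw 2.978 F [-0.9309 -0.842  -0.2553] w 0.0141 q [ 0.3983  0.0809 -0.192   1.3004 -0.0006  0.562 ]
[-143.1589 -292.434    -1.5242] [-0.0022 -0.0024 -0.0002]
```

View pics/w3a.png

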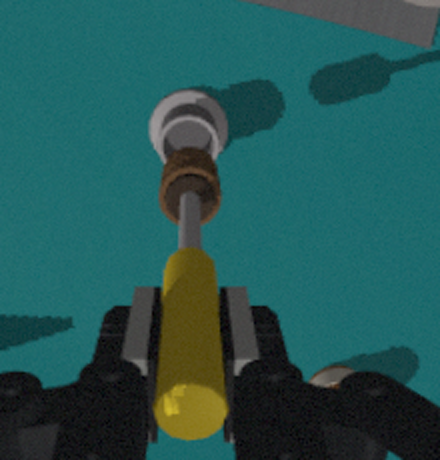

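View pics/sc3.png

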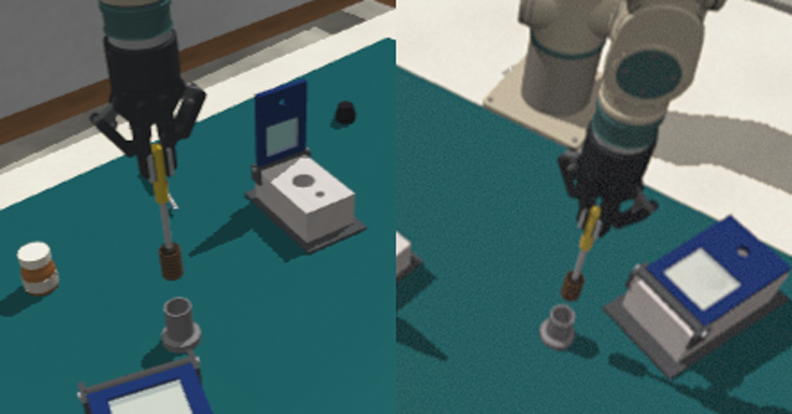

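Run:
```python
from h import *
W=pickle.load(open("w3.pkl","rb"));t=W["tool"]
print(plane(W,315,193,.161,t))
S=pickle.load(open("c3.pkl","rb"));D=pickle.load(open("s3.pkl","rb"))
print(tri(ray(S,427.8,224),ray(D,245.5,252.8)))
```

```text
[0.4494 0.2629 0.161 ]
(array([0.4524, 0.265 , 0.1159]), [np.float64(0.003477901908936502), np.float64(0.0034779019089366376)])
```

Request:
carry_out(delta_pos=[[-40, -80, -10], [-143, -292, -2], [-143, -292, -2], [-143, -292, -2], [-143, -292, -2], [-143, -292, -2], [-143, -292, -2], [-143, -292, -2], [-143, -292, -2]], rotation=[[-0.002, -0.002, 0], [-0.002, -0.002, 0], [-0.002, -0.002, 0], [-0.002, -0.002, 0], [-0.002, -0.002, 0], [-0.002, -0.002, 0], [-0.002, -0.002, 0], [-0.002, -0.002, 0], [-0.002, -0.002, 0]], jaw=[255, 255, 255, 255, 255, 255, 255, 255, 255])

```text
time: 6.28
eef_pos: [0.5464, -0.0493, 0.2774]
eef_rot: [-0.253, -3.13, -0.0]
ft_force: [-0.2, 1.3, -0.9]
width: 0.0143
```

```bash
python3 snap.py wrist w4;python3 snap.py side s4;python3 snap.py scene c4
python3 - <<'E'
from h import *
im=cv2.imread("pics/w4.png");cv2.imwrite("pics/w4a.png",cv2.resize(im[100:330,220:440],None,fx=2.5,fy=2.5,interpolation=cv2.INTER_CUBIC))
a=cv2.imread("pics/s4.png")[80:240,240:400];b=cv2.imread("pics/c4.png")[110:270,230:390]
cv2.imwrite("pics/sc4.png",cv2.resize(np.hstack([a,b]),None,fx=2.5,fy=2.5,interpolation=cv2.INTER_CUBIC))
E
```

```text
t 6.28 pos [ 0.5464 -0.0493  0.2774] z [-0.0009  0.0002 -1.    ] yaw 2.980 F [-0.1914  1.2573 -0.8657] w 0.0143 q [-0.2078  0.125  -0.1388  1.3079  0.     -0.0463]
t 6.33 pos [ 0.5466 -0.0495  0.2775] z [-0.0005  0.     -1.    ] yaw 2.980 F [-0.6633  0.3419 -0.1456] w 0.0148 q [-0.208   0.1249 -0.1385  1.3079 -0.0001 -0.0463]
t 6.38 pos [ 0.5467 -0.0496  0.2776] z [-0.0003 -0.     -1.    ] yaw 2.980 F [-0.4815  0.5573 -1.4521] w 0.0148 q [-0.2082  0.1249 -0.1383  1.3078 -0.0001 -0.0464]
```

View pics/w4a.png

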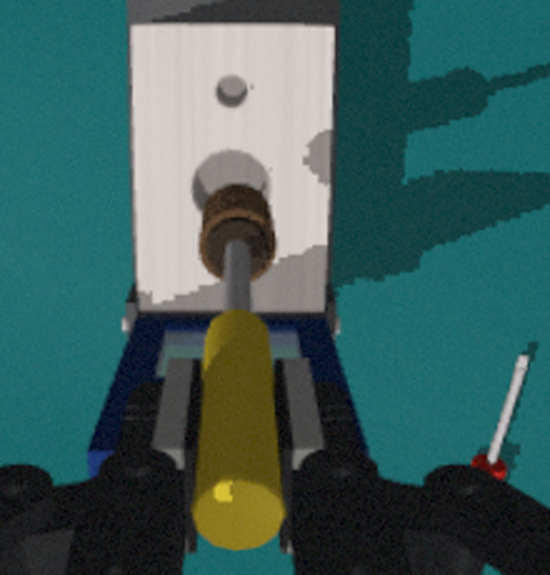

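View pics/sc4.png

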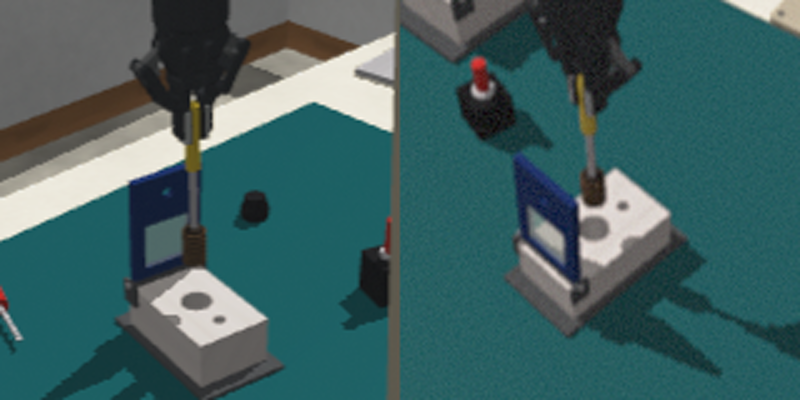

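Run:
```python
from h import *
W=pickle.load(open("w4.pkl","rb"));t=W["tool"]
print("headtop",plane(W,314.8,198,.161,t), "headbot rim ctr",plane(W,220+235/2.5,100+211/2.5,.116,t),"handletop",plane(W,220+238/2.5,100+515/2.5,.306,t))
im=W["pixels"].astype(int)
print("well",plane(W,220+231/2.5,100+188/2.5,.062,t), "hole",plane(W,220+232/2.5,100+90/2.5,.062,t))
from cell import ctrl
s=ctrl.sense();print(*delta(s,[.547,-.0513,.195],down(2.978)))
```

```text
headtop [ 0.5448 -0.0485  0.161 ] headbot rim ctr [ 0.5447 -0.0493  0.116 ] handletop [ 0.5459 -0.0485  0.306 ]
well [ 0.5476 -0.0518  0.062 ] hole [ 0.5032 -0.044   0.062 ]
[-0.5069 -1.433  82.6745] [-0.0001 -0.0002  0.0015]
```

Request:
carry_out(delta_pos=[[-2.3, -1.7, 0], [-2.3, -1.7, 40], [-2.3, -1.7, 60], [-2.3, -1.7, 75], [-2.3, -1.7, 75]], rotation=[[0, 0, 0.001], [0, 0, 0.001], [0, 0, 0.001], [0, 0, 0.001], [0, 0, 0.001]], jaw=[255, 255, 255, 255, 255])

```text
time: 7.05
eef_pos: [0.548, -0.0517, 0.2016]
eef_rot: [-0.256, -3.129, -0.0]
ft_force: [-0.2, 0.3, -0.2]
width: 0.0144
```

```bash
python3 snap.py wrist w5;python3 snap.py side s5
python3 - <<'E'
from h import *
a=cv2.imread("pics/w5.png")[100:330,220:440];b=cv2.imread("pics/s5.png")[90:240,250:400]
a=cv2.resize(a,(440,460));b=cv2.resize(b,(360,460))
cv2.imwrite("pics/x5.png",np.hstack([a,b]))
E
```

```text
t 7.05 pos [ 0.548  -0.0517  0.2016] z [-0.0024  0.0003 -1.    ] yaw 2.979 F [-0.1522  0.3429 -0.1866] w 0.0144 q [-0.2114  0.172  -0.246   1.1551 -0.0002 -0.0484]
t 7.10 pos [ 0.5488 -0.0519  0.2027] z [-0.0004 -0.0001 -1.    ] yaw 2.979 F [ 0.1888  0.4402 -0.6226] w 0.0146 q [-0.2115  0.1713 -0.2445  1.1554 -0.0002 -0.0484]
```

View pics/x5.png

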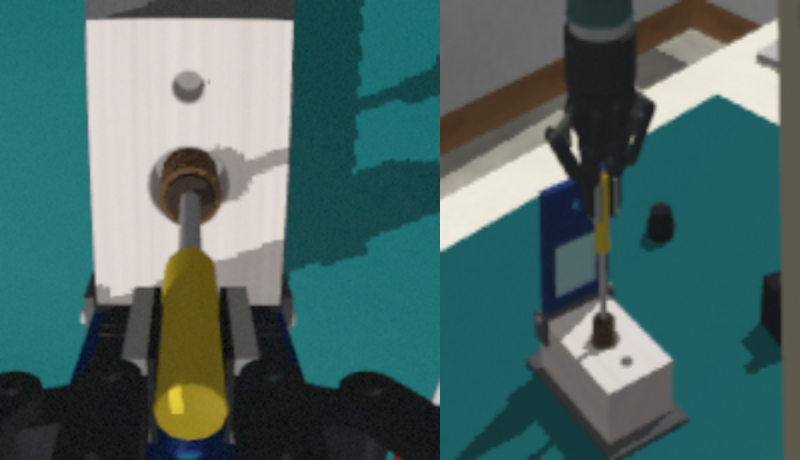

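Request:
carry_out(delta_pos=[[0, 0, 12], [0, 0, 22], [0, 0, 25], [0, 0, 27], [0, 0, 27]], rotation=[[0, 0, 0], [0, 0, 0], [0, 0, 0], [0, 0, 0], [0, 0, 0]], jaw=[255, 255, 255, 255, 255])

```text
time: 7.78
eef_pos: [0.5495, -0.052, 0.1775]
eef_rot: [0.256, 3.13, -0.001]
ft_force: [-1.3, -0.1, 4.7]
width: 0.0147
```

Request:
carry_out(delta_pos=[[1.5, 0, 2], [1.5, 0, 3], [1.5, 0, 3]], rotation=[[0, 0, 0], [0, 0, 0], [0, 0, 0]], jaw=[255, 255, 255])

```text
time: 8.15
eef_pos: [0.5493, -0.052, 0.1774]
eef_rot: [0.255, 3.126, -0.001]
ft_force: [-3.0, -0.4, 11.5]
width: 0.0149
```

```bash
python3 snap.py wrist w6
python3 - <<'E'
from h import *
cv2.imwrite("pics/x6.png",cv2.resize(cv2.imread("pics/w6.png")[100:330,220:440],None,fx=2,fy=2))
E
```

```text
t 8.15 pos [ 0.5493 -0.052   0.1774] z [ 0.0049 -0.0013 -1.    ] yaw 2.979 F [-2.9571 -0.423  11.4711] w 0.0149 q [-0.2115  0.1876 -0.2809  1.0972 -0.0002 -0.0485]
```

View pics/x6.png

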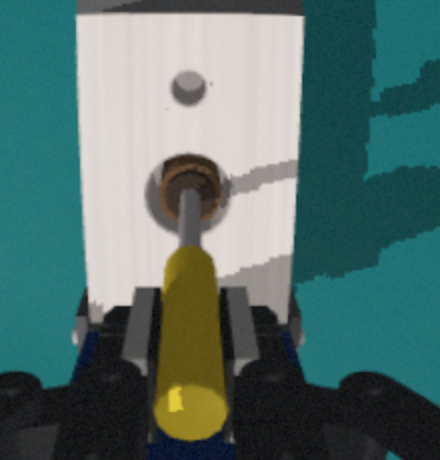

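Request:
carry_out(delta_pos=[[1, 0, -20], [1, 0, -33], [1, 0, -33], [1, 0, -33], [1, 0, -33]], rotation=[[0, 0, 0], [0, 0, 0], [0, 0, 0], [0, 0, 0], [0, 0, 0]], jaw=[255, 255, 255, 255, 255])

```text
time: 8.82
eef_pos: [0.5475, -0.0517, 0.2094]
eef_rot: [0.256, 3.128, -0.001]
ft_force: [-0.2, 1.0, -0.6]
width: 0.0143
```

Request:
carry_out(delta_pos=[[0, 0, 15], [0, 0, 28], [0, 0, 33], [0, 0, 36], [0, 0, 36]], rotation=[[0, 0, 0], [0, 0, 0], [0, 0, 0], [0, 0, 0], [0, 0, 0]], jaw=[255, 255, 255, 255, 255])

```text
time: 9.45
eef_pos: [0.5501, -0.0522, 0.1772]
eef_rot: [0.255, 3.122, -0.002]
ft_force: [-2.8, 1.1, 17.7]
width: 0.0146
```

Request:
carry_out(delta_pos=[[1, 0, -40], [1, 0, -108], [1, 0, -108], [1, 0, -108]], rotation=[[0, 0, 0], [0, 0, 0], [0, 0, 0], [0, 0, 0]], jaw=[255, 255, 255, 255])

```text
time: 9.95
eef_pos: [0.5481, -0.0518, 0.2847]
eef_rot: [0.255, 3.122, -0.002]
ft_force: [0.8, 0.4, -0.9]
width: 0.0146
```

Run:
```python
from h import *
from cell import ctrl
s=ctrl.sense(); st(s); print(*delta(s,[.4546,.2610,.285],down(2.978)))
```

```text
t 9.95 pos [ 0.5481 -0.0518  0.2847] z [ 0.009  -0.0021 -1.    ] yaw 2.979 F [ 0.8278  0.4052 -0.9036] w 0.0146 q [-0.2116  0.1183 -0.131   1.3122 -0.0002 -0.0487]
[142.9638 293.5213  -1.7962] [-0.0006  0.0093  0.0006]
```

Request:
carry_out(delta_pos=[[143, 293.5, -2], [143, 293.5, -2], [143, 293.5, -2], [143, 293.5, -2], [143, 293.5, -2], [143, 293.5, -2], [143, 293.5, -2], [143, 293.5, -2]], rotation=[[0, 0.009, 0], [0, 0.009, 0], [0, 0.009, 0], [0, 0.009, 0], [0, 0.009, 0], [0, 0.009, 0], [0, 0.009, 0], [0, 0.009, 0]], jaw=[255, 255, 255, 255, 255, 255, 255, 255])

```text
time: 10.95
eef_pos: [0.4546, 0.2596, 0.2841]
eef_rot: [-0.258, -3.13, 0.003]
ft_force: [-0.3, 0.3, -0.3]
width: 0.0149
```

```bash
python3 snap.py wrist w7;python3 snap.py side s7;python3 snap.py scene c7
python3 - <<'E'
from h import *
im=cv2.imread("pics/w7.png");cv2.imwrite("pics/w7a.png",cv2.resize(im[120:330,240:400],None,fx=2.8,fy=2.8,interpolation=cv2.INTER_CUBIC))
a=cv2.imread("pics/s7.png")[190:310,190:310];b=cv2.imread("pics/c7.png")[140:260,360:480]
cv2.imwrite("pics/sc7.png",cv2.resize(np.hstack([a,b]),None,fx=3.3,fy=3.3,interpolation=cv2.INTER_CUBIC))
E
```

```text
t 10.95 pos [0.4546 0.2596 0.2841] z [-0.0015 -0.0021 -1.    ] yaw 2.977 F [-0.3079  0.3023 -0.3056] w 0.0149 q [ 0.3961  0.0777 -0.1775  1.3178 -0.0013  0.5606]
t 11.00 pos [0.4548 0.2595 0.2845] z [-0.001  -0.0016 -1.    ] yaw 2.976 F [ 0.4732  0.2998 -0.5459] w 0.0143 q [ 0.3956  0.0774 -0.1771  1.3179 -0.0011  0.5607]
t 11.05 pos [0.455  0.2595 0.2848] z [-0.0005 -0.0013 -1.    ] yaw 2.976 F [-0.4261 -0.259   0.2467] w 0.0145 q [ 0.3955  0.0772 -0.1767  1.3179 -0.001   0.5608]
```

View pics/w7a.png

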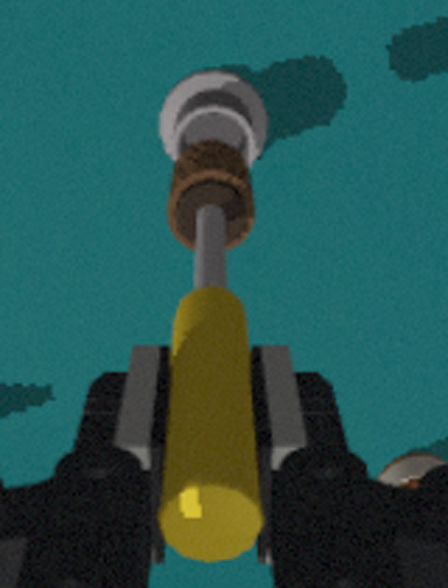

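View pics/sc7.png

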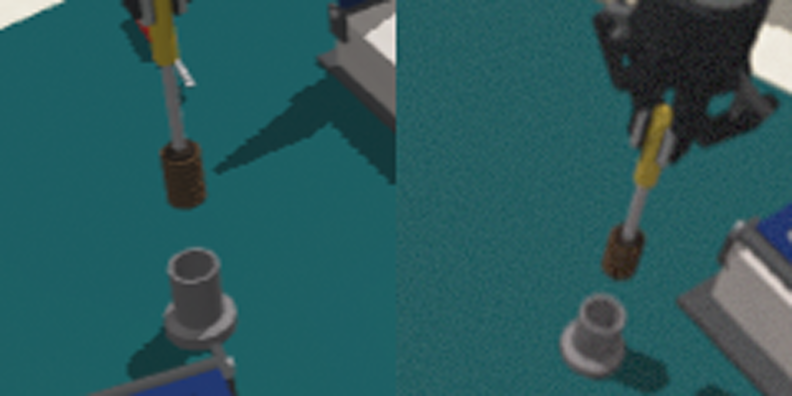

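Run:
```python
from h import *
W=pickle.load(open("w7.pkl","rb"));t=W["tool"]
S=pickle.load(open("c7.pkl","rb"));D=pickle.load(open("s7.pkl","rb"))
print("headtop",plane(W,315,193.2,.168,t),"tube",plane(W,316.8,170,.06,t),"handle top",plane(W,240+211/2.8,120+525/2.8,.313,t))
print("headtop tri",tri(ray(S,360+(629-396)/3.3,140+232/3.3),ray(D,190+181/3.3,190+148/3.3),ray(W,315,193.2,t)))
print("headbot tri",tri(ray(S,360+(620-396)/3.3,140+269/3.3),ray(D,190+186/3.3,190+200/3.3)))
print("tube tri",tri(ray(S,360+(602-396)/3.3,140+316/3.3),ray(D,190+194/3.3,190+266/3.3)))
from cell import ctrl
s=ctrl.sense(); st(s); print(*delta(s,[.4555,.2612,.17],down(2.978)))
```

```text
headtop [0.4487 0.261  0.168 ] tube [0.4522 0.2623 0.06  ] handle top [0.4546 0.2604 0.313 ]
headtop tri (array([0.4488, 0.2612, 0.1684]), [np.float64(0.002325361383388872), np.float64(0.0021486220577610895), np.float64(0.00023710738606107172)])
headbot tri (array([0.4504, 0.263 , 0.1226]), [np.float64(0.003188265354057233), np.float64(0.003188265354057262)])
tube tri (array([0.4545, 0.2617, 0.0577]), [np.float64(0.0035349035982614103), np.float64(0.003534903598261298)])
t 11.10 pos [0.4551 0.2596 0.285 ] z [-0.0002 -0.001  -1.    ] yaw 2.976 F [ 0.2952 -0.1108 -0.4589] w 0.0146 q [ 0.3955  0.077  -0.1764  1.318  -0.0009  0.5609]
[ -0.1557   1.7344 114.9948] [-0.001   0.     -0.0018]
```

Request:
carry_out(delta_pos=[[-3.3, 1.6, 25], [-3.3, 1.6, 55], [-3.3, 1.6, 58], [-3.3, 1.6, 58]], rotation=[[0, 0, 0], [0, 0, 0], [0, 0, 0], [0, 0, 0]], jaw=[255, 255, 255, 255])

```text
time: 11.6
eef_pos: [0.4591, 0.2602, 0.2276]
eef_rot: [0.261, 3.13, -0.001]
ft_force: [0.1, 0.5, -0.2]
width: 0.0143
```

```bash
python3 snap.py wrist w8;python3 snap.py side s8;python3 snap.py scene c8
python3 - <<'E'
from h import *
im=cv2.imread("pics/w8.png")[120:280,240:400]
a=cv2.imread("pics/s8.png")[200:310,190:300];b=cv2.imread("pics/c8.png")[150:260,360:470]
f=lambda i,k:cv2.resize(i,None,fx=k,fy=k,interpolation=cv2.INTER_CUBIC)
cv2.imwrite("pics/w8a.png",f(im,3.5))
cv2.imwrite("pics/sc8.png",f(np.hstack([a,b]),3.6))
E
```

```text
t 11.60 pos [0.4591 0.2602 0.2276] z [ 0.0003 -0.0009 -1.    ] yaw 2.975 F [ 0.0972  0.5295 -0.1618] w 0.0143 q [ 0.3936  0.1131 -0.2583  1.1995 -0.0009  0.5599]
t 11.65 pos [0.4594 0.2605 0.2282] z [ 0.0015 -0.0004 -1.    ] yaw 2.976 F [ 0.58   -0.1544 -0.815 ] w 0.0145 q [ 0.3939  0.1127 -0.2574  1.1994 -0.0009  0.56  ]
t 11.70 pos [0.4596 0.2608 0.2285] z [ 0.0023 -0.     -1.    ] yaw 2.976 F [ 0.6903  0.5295 -0.3669] w 0.0145 q [ 0.3942  0.1125 -0.2569  1.1993 -0.0009  0.56  ]
```

View pics/w8a.png

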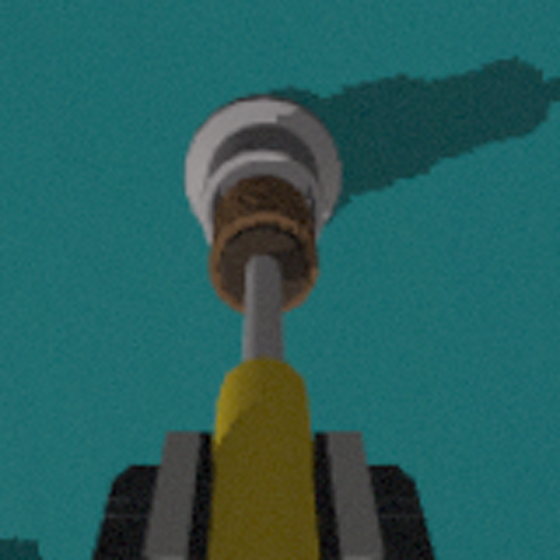

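View pics/sc8.png

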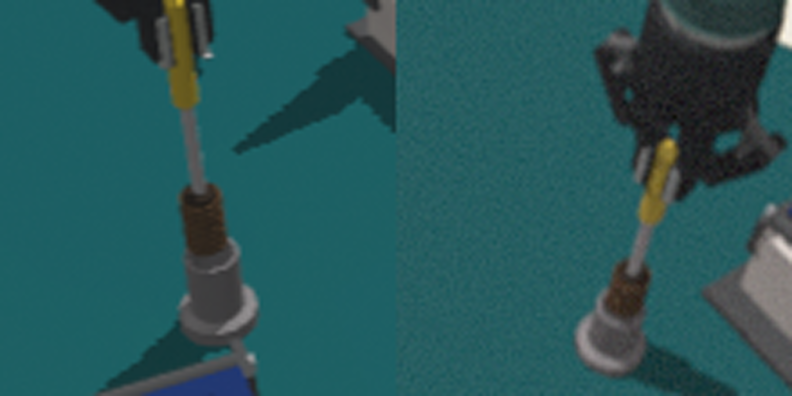

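Run:
```python
from h import *
W=pickle.load(open("w8.pkl","rb"));t=W["tool"]
S=pickle.load(open("c8.pkl","rb"));D=pickle.load(open("s8.pkl","rb"))
for z in (.112,.067,.06,0.0):
    p=(.4538,.2613,z)
    u=np.array(proj(S,p));v=np.array(proj(D,p));w=np.array(proj(W,p,t))
    print(z,"scene crop",(u-[360,150])*3.6+[396,0],"side crop",(v-[190,200])*3.6,"wrist crop",(w-[240,120])*3.5)
# colours: brown head mask row centres
for n,c,x0,y0,k in (("side",D,190,200,3.6),("scene",S,360,150,3.6),("wrist",W,240,120,3.5)):
    im=c["pixels"].astype(int); m=(im[:,:,0]>im[:,:,2]+18)&(im[:,:,0]<150)&(im[:,:,0]<im[:,:,1]*1.9)&(im[:,:,1]<im[:,:,0]*.8)
    ys,xs=np.nonzero(m); 
    sel=(xs>x0)&(xs<x0+160)&(ys>y0)&(ys<y0+160);
    for y in range(y0,y0+160,3):
        r=xs[sel&(ys==y)]
        if len(r)>3: print(n,y,"crop y %.0f"%((y-y0)*k),"x %.0f-%.0f"%((r.min()-x0)*k,(r.max()-x0)*k))
```

```text
0.112 scene crop [630.327  264.1809] side crop [199.2621 194.0172] wrist crop [261.0837 258.6075]
0.067 scene crop [619.7053 297.3828] side crop [206.6305 246.8394] wrist crop [261.3469 212.4828]
0.06 scene crop [618.1127 302.3612] side crop [207.7443 254.8239] wrist crop [261.3813 206.4824]
0.0 scene crop [605.0712 343.1274] side crop [216.9545 320.8496] wrist crop [261.6235 164.2296]
side 257 crop y 205 x 205-216
scene 228 crop y 281 x 220-241
scene 231 crop y 292 x 216-241
scene 234 crop y 302 x 212-241
wrist 171 crop y 178 x 242-276
wrist 174 crop y 189 x 231-290
wrist 177 crop y 200 x 220-301
wrist 180 crop y 210 x 217-304
wrist 183 crop y 220 x 217-304
wrist 186 crop y 231 x 214-308
wrist 189 crop y 242 x 214-312
wrist 192 crop y 252 x 214-312
wrist 198 crop y 273 x 214-312
wrist 201 crop y 284 x 217-304
wrist 204 crop y 294 x 220-301
wrist 207 crop y 304 x 234-287
```

Request:
carry_out(delta_pos=[[0.5, -1, 8], [0.5, -1, 14], [0.5, -1, 20], [0.5, -1, 22]], rotation=[[0, 0, 0], [0, 0, 0], [0, 0, 0], [0, 0, 0]], jaw=[255, 255, 255, 255])

```text
time: 12.25
eef_pos: [0.4585, 0.2598, 0.2057]
eef_rot: [0.26, 3.13, -0.001]
ft_force: [-0.1, 0.2, -1.6]
width: 0.0144
```

Request:
carry_out(delta_pos=[[0, 0, 15], [0, 0, 28], [0, 0, 36], [0, 0, 38], [0, 0, 38]], rotation=[[0, 0, 0], [0, 0, 0], [0, 0, 0], [0, 0, 0], [0, 0, 0]], jaw=[255, 255, 255, 255, 255])

```text
time: 12.88
eef_pos: [0.4587, 0.2598, 0.1678]
eef_rot: [0.26, 3.129, -0.0]
ft_force: [0.3, 0.3, -0.7]
width: 0.0144
```

```bash
python3 snap.py wrist w9;python3 snap.py side s9
python3 - <<'E'
from h import *
f=lambda i,k:cv2.resize(i,None,fx=k,fy=k,interpolation=cv2.INTER_CUBIC)
cv2.imwrite("pics/x9.png",np.hstack([f(cv2.imread("pics/w9.png")[120:320,240:400],2.2),f(cv2.imread("pics/s9.png")[200:310,190:300],4)]))
E
```

```text
t 12.88 pos [0.4587 0.2598 0.1678] z [ 0.0014 -0.0003 -1.    ] yaw 2.976 F [ 0.3043  0.2658 -0.6848] w 0.0144 q [ 0.3932  0.156  -0.3412  1.0724 -0.0008  0.5588]
t 12.93 pos [0.4588 0.2599 0.1679] z [ 0.0016 -0.0002 -1.    ] yaw 2.976 F [ 0.3337 -1.0326 -0.6915] w 0.0143 q [ 0.3932  0.1559 -0.3411  1.0724 -0.0008  0.5588]
```

View pics/x9.png

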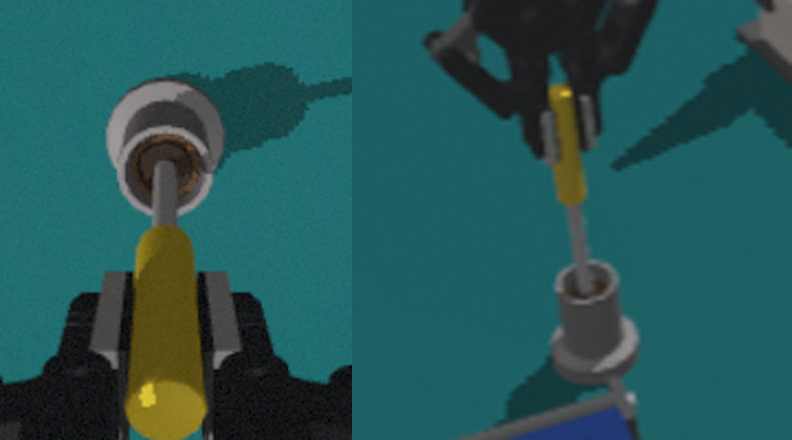

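Request:
carry_out(delta_pos=[[0.5, 0, 1.5], [0.5, 0, 1.5], [0.5, 0, 1.5], [0.5, 0, 1.5], [0.5, 0, 1.5], [0.5, 0, 1.5], [0.5, 0, 1.5]], rotation=[[0, 0, 0], [0, 0, 0], [0, 0, 0], [0, 0, 0], [0, 0, 0], [0, 0, 0], [0, 0, 0]], jaw=[255, 0, 0, 0, 0, 0, 0])

```text
time: 13.85
eef_pos: [0.4583, 0.26, 0.1664]
eef_rot: [0.26, 3.129, -0.0]
ft_force: [-0.2, -0.2, 0.5]
width: 0.0852
```

Request:
carry_out(delta_pos=[[0, 0, -40], [0, 0, -100], [0, 0, -100], [0, 0, -130]], rotation=[[0, 0, 0], [0, 0, 0], [0, 0, 0], [0, 0, 0]], jaw=[0, 0, 0, 0])

```text
time: 14.35
eef_pos: [0.4567, 0.2594, 0.2947]
eef_rot: [-0.26, -3.129, 0.003]
ft_force: [-0.4, 0.3, -0.5]
width: 0.0853
```

```bash
python3 snap.py wrist w10;python3 snap.py side s10; python3 snap.py scene c10;python3 - <<'E'
from h import *
f=lambda i,k:cv2.resize(i,None,fx=k,fy=k,interpolation=cv2.INTER_CUBIC)
cv2.imwrite("pics/x10.png",np.hstack([f(cv2.imread("pics/w10.png")[120:320,240:400],2.2),f(cv2.imread("pics/s10.png")[200:310,190:300],4)]))
cv2.imwrite("pics/y10.png",np.hstack([f(cv2.imread("pics/c10.png")[155:245,240:350],3.5),f(cv2.imread("pics/s10.png")[135:225,270:380],3.5)]))
E
```

```text
t 14.35 pos [0.4567 0.2594 0.2947] z [-0.0024 -0.0018 -1.    ] yaw 2.976 F [-0.4078  0.2751 -0.4746] w 0.0853 q [ 0.3939  0.0771 -0.156   1.3406 -0.0008  0.5595]
t 14.40 pos [0.4591 0.2605 0.3   ] z [ 0.0054  0.0014 -1.    ] yaw 2.976 F [0.4873 1.1445 3.2101] w 0.0853 q [ 0.394   0.0742 -0.1482  1.3428 -0.0008  0.5595]
t 14.45 pos [0.4595 0.2606 0.2988] z [ 0.0063  0.0017 -1.    ] yaw 2.976 F [-0.0159 -0.0501 -0.4734] w 0.0854 q [ 0.3939  0.0748 -0.1499  1.3396 -0.0008  0.5595]
```

View pics/x10.png

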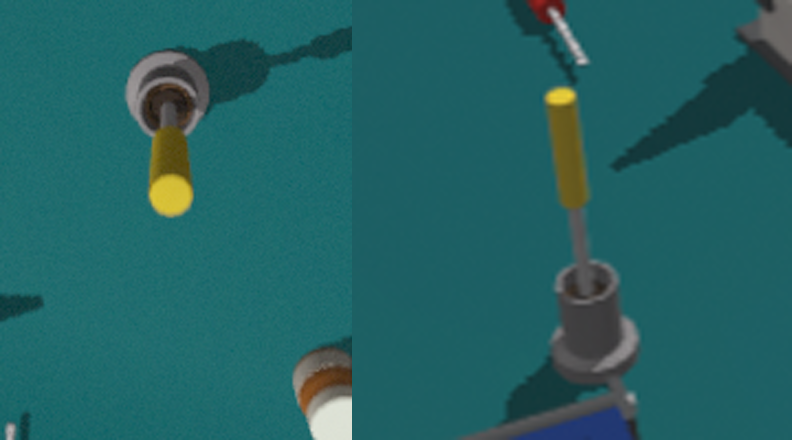

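View pics/y10.png

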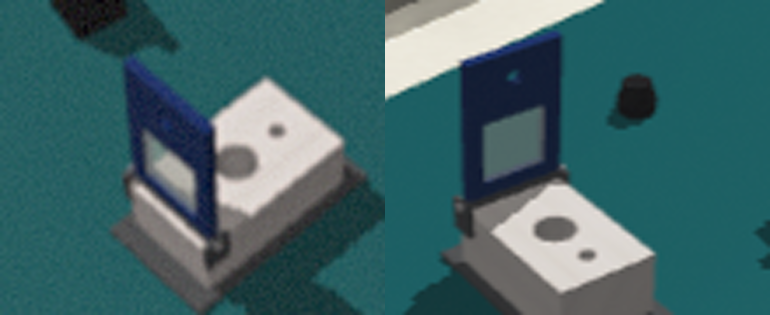

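```bash
cat > lid.py <<'E'
from h import *
yaw=-.163; ex=np.array([np.cos(yaw),np.sin(yaw),0]); H=np.array([.5473,-.0515,0])+.065*ex+[0,0,.067]
def tcp(q,d=.105,gap=0):
    u=np.array([np.cos(q),np.sin(q)]);n=np.array([-np.sin(q),np.cos(q)])
    P=d*u+(.005+gap)*n; X=P[0]-.011; Z=P[1]+.011
    return H-ex*X+[0,0,Z]
E
python3 - <<'E'
from lid import *
from cell import ctrl
s=ctrl.sense();st(s)
print(*delta(s,H+.045*ex+[0,0,.22],down(2.978)))
E
```

```text
t 14.50 pos [0.4589 0.2603 0.2972] z [ 0.0042  0.0009 -1.    ] yaw 2.976 F [0.2745 0.6555 0.1413] w 0.0853 q [ 0.3939  0.0756 -0.1524  1.3386 -0.0008  0.5595]
[-248.5671 -292.7269   10.7439] [ 0.0016  0.004  -0.002 ]
```

Request:
carry_out(delta_pos=[[-248.5, -293, 0], [-248.5, -293, 0], [-248.5, -293, 0], [-248.5, -293, 0], [-248.5, -293, 0], [-248.5, -293, 0], [-248.5, -293, 10], [-248.5, -293, 10], [-248.5, -293, 10]], rotation=[[0.002, 0.004, -0.002], [0.002, 0.004, -0.002], [0.002, 0.004, -0.002], [0.002, 0.004, -0.002], [0.002, 0.004, -0.002], [0.002, 0.004, -0.002], [0.002, 0.004, -0.002], [0.002, 0.004, -0.002], [0.002, 0.004, -0.002]], jaw=[0, 255, 255, 255, 255, 255, 255, 255, 255])

```text
time: 15.62
eef_pos: [0.6546, -0.0682, 0.2869]
eef_rot: [-0.254, -3.129, -0.0]
ft_force: [-0.1, -0.0, 0.7]
width: -0.0003
```

```bash
python3 snap.py wrist w11
python3 - <<'E'
from lid import *
from cell import ctrl
s=ctrl.sense();st(s)
print(*delta(s,H+.045*ex+[0,0,.116],down(2.978)))
E
```

```text
t 15.62 pos [ 0.6546 -0.0682  0.2869] z [-0.0022  0.0004 -1.    ] yaw 2.979 F [-0.0617 -0.0112  0.6773] w -0.0003 q [-0.2019  0.3197  0.1247  1.378  -0.0001 -0.0397]
t 15.68 pos [ 0.6549 -0.068   0.2876] z [-0.001 -0.    -1.   ] yaw 2.980 F [0.1244 0.01   0.5544] w -0.0002 q [-0.2015  0.3191  0.1253  1.378  -0.0002 -0.0397]
[ -1.2764  -1.1474 104.5645] [-0.0002 -0.001   0.0018]
```

View pics/w11.png

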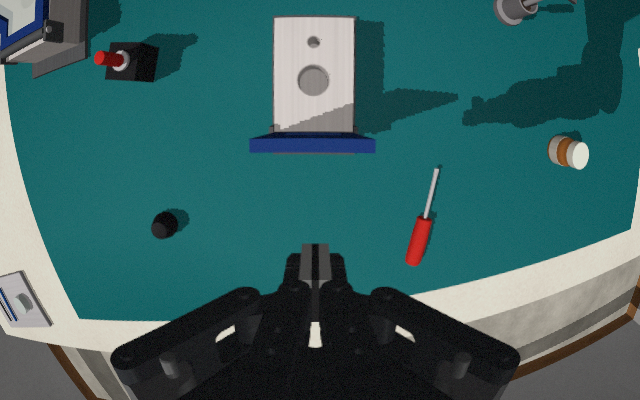

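Request:
carry_out(delta_pos=[[-1, -1, 50], [-1, -1, 104], [-1, -1, 104], [-1, -1, 104]], rotation=[[0, 0, 0], [0, 0, 0], [0, 0, 0], [0, 0, 0]], jaw=[255, 255, 255, 255])

```text
time: 16.18
eef_pos: [0.6565, -0.0685, 0.1859]
eef_rot: [0.252, 3.13, -0.001]
ft_force: [0.5, -0.2, 1.2]
width: -0.0001
```

Run:
```python
from lid import *
from cell import ctrl
s=ctrl.sense();st(s)
for q in list(np.arange(1.6,.75,-.08)): print(round(q,2),*delta(s,tcp(q),down(2.978)))
```

```text
t 16.18 pos [ 0.6565 -0.0685  0.1859] z [ 0.0018 -0.0005 -1.    ] yaw 2.981 F [ 0.499  -0.1884  1.2037] w -0.0001 q [-0.2018  0.3684 -0.0212  1.1794 -0.0001 -0.0412]
1.6 [26.5007 -0.8873  3.0501] [-0.0002  0.0018  0.003 ]
1.52 [34.9017 -0.8669  2.7257] [-0.0002  0.0018  0.003 ]
1.44 [43.3017 -0.8463  3.0737] [-0.0002  0.0018  0.003 ]
1.36 [51.6471 -0.8257  4.0918] [-0.0002  0.0018  0.003 ]
1.28 [59.8844 -0.8052  5.7737] [-0.0002  0.0018  0.003 ]
1.2 [67.961  -0.785   8.1084] [-0.0002  0.0018  0.003 ]
1.12 [75.8251 -0.7652 11.0811] [-0.0002  0.0018  0.003 ]
1.04 [83.4266 -0.7459 14.6728] [-0.0002  0.0018  0.003 ]
0.96 [90.7167 -0.7272 18.8604] [-0.0002  0.0018  0.003 ]
0.88 [97.6488 -0.7092 23.6172] [-0.0002  0.0018  0.003 ]
0.8 [104.1786  -0.6921  28.9128] [-0.0002  0.0018  0.003 ]
```

Request:
carry_out(delta_pos=[[20, -1, 3], [30, -1, 3], [38, -1, 3], [47, -1, 3.5], [56, -1, 5], [64, -1, 7], [72, -1, 9.5], [79.5, -1, 13], [87, -1, 17], [94, -1, 21], [101, -1, 26], [104, -1, 29]], rotation=[[0, 0, 0], [0, 0, 0], [0, 0, 0], [0, 0, 0], [0, 0, 0], [0, 0, 0], [0, 0, 0], [0, 0, 0], [0, 0, 0], [0, 0, 0], [0, 0, 0], [0, 0, 0]], jaw=[255, 255, 255, 255, 255, 255, 255, 255, 255, 255, 255, 255])

```text
time: 17.68
eef_pos: [0.5527, -0.0525, 0.1559]
eef_rot: [0.252, 3.131, 0.0]
ft_force: [0.1, -0.2, 0.4]
width: -0.0001
```

```bash
python3 snap.py wrist w12; python3 snap.py side s12
python3 - <<'E'
from lid import *
from cell import ctrl
f=lambda i,k:cv2.resize(i,None,fx=k,fy=k,interpolation=cv2.INTER_CUBIC)
cv2.imwrite("pics/x12.png",np.hstack([f(cv2.imread("pics/w12.png")[100:300,220:420],2),f(cv2.imread("pics/s12.png")[110:230,260:380],3.3333)]))
s=ctrl.sense()
for q in list(np.arange(.8,-.01,-.08)): print(round(q,2),*delta(s,tcp(q),down(2.978)))
E
```

```text
t 17.68 pos [ 0.5527 -0.0525  0.1559] z [ 0.0003  0.0001 -1.    ] yaw 2.981 F [ 0.1029 -0.224   0.4101] w -0.0001 q [-0.2112  0.2146 -0.2962  1.0597  0.0001 -0.0507]
t 17.73 pos [ 0.5523 -0.0525  0.1556] z [-0.0005  0.0002 -1.    ] yaw 2.981 F [-0.1357 -0.6418 -0.7988] w 0.0000 q [-0.2113  0.2147 -0.2967  1.0598  0.0001 -0.0507]
0.8 [-0.941   0.1366 -0.9331] [ 0.0001 -0.0002  0.0031]
0.72 [5.1333 0.1514 4.8794] [ 0.0001 -0.0002  0.0031]
0.64 [10.7235  0.165  11.1588] [ 0.0001 -0.0002  0.0031]
0.56 [15.7942  0.1772 17.8649] [ 0.0001 -0.0002  0.0031]
0.48 [20.3126  0.1881 24.9547] [ 0.0001 -0.0002  0.0031]
0.4 [24.2501  0.1974 32.3829] [ 0.0001 -0.0002  0.0031]
0.32 [27.5813  0.2052 40.1021] [ 0.0001 -0.0002  0.0031]
0.24 [30.285   0.2115 48.0627] [ 0.0001 -0.0002  0.0031]
0.16 [32.3439  0.2161 56.214 ] [ 0.0001 -0.0002  0.0031]
0.08 [33.7448  0.2191 64.5037] [ 0.0001 -0.0002  0.0031]
0.0 [34.4788  0.2204 72.8789] [ 0.0001 -0.0002  0.0031]
```

View pics/x12.png

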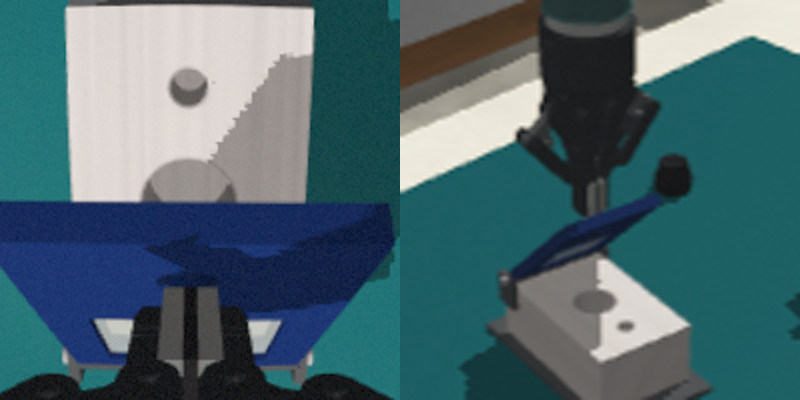

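Request:
carry_out(delta_pos=[[5, 0, 5], [11, 0, 11], [16, 0, 18], [20, 0, 25], [24, 0, 32], [27.5, 0, 40], [30, 0, 48], [32, 0, 56], [33.5, 0, 62], [34, 0, 66], [34, 0, 67]], rotation=[[0, 0, 0], [0, 0, 0], [0, 0, 0], [0, 0, 0], [0, 0, 0], [0, 0, 0], [0, 0, 0], [0, 0, 0], [0, 0, 0], [0, 0, 0], [0, 0, 0]], jaw=[255, 255, 255, 255, 255, 255, 255, 255, 255, 255, 255])

```text
time: 19.15
eef_pos: [0.5189, -0.0471, 0.0885]
eef_rot: [-0.252, -3.131, -0.0]
ft_force: [-0.0, -0.3, -0.2]
width: 0.0001
```

```bash
python3 snap.py wrist w13; python3 snap.py side s13
python3 - <<'E'
from lid import *
f=lambda i,k:cv2.resize(i,None,fx=k,fy=k,interpolation=cv2.INTER_CUBIC)
cv2.imwrite("pics/x13.png",np.hstack([f(cv2.imread("pics/w13.png")[100:300,220:420],2),f(cv2.imread("pics/s13.png")[130:250,270:390],3.3333)]))
E
```

```text
t 19.15 pos [ 0.5189 -0.0471  0.0885] z [-0.0007  0.0002 -1.    ] yaw 2.981 F [-0.0401 -0.3022 -0.2486] w 0.0001 q [-0.2146  0.2282 -0.4412  0.9022  0.     -0.0541]
t 19.20 pos [ 0.5191 -0.0471  0.0886] z [-0.0004  0.0001 -1.    ] yaw 2.981 F [-0.5438  0.1801  0.3414] w -0.0002 q [-0.2146  0.2281 -0.441   0.9021  0.0001 -0.0541]
```

View pics/x13.png

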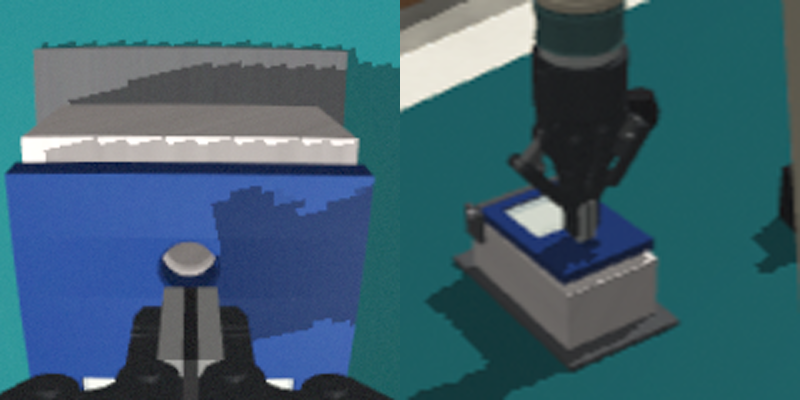

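Request:
carry_out(delta_pos=[[0, 0, 2], [0, 0, 4], [0, 0, 5], [0, 0, 5]], rotation=[[0, 0, 0], [0, 0, 0], [0, 0, 0], [0, 0, 0]], jaw=[255, 255, 255, 255])

```text
time: 19.75
eef_pos: [0.5192, -0.0472, 0.084]
eef_rot: [-0.252, -3.131, 0.0]
ft_force: [-2.0, 0.8, 4.4]
width: -0.0001
```

Request:
carry_out(delta_pos=[[0, 0, -40], [0, 0, -100], [0, 0, -100], [0, 0, -100]], rotation=[[0, 0, 0], [0, 0, 0], [0, 0, 0], [0, 0, 0]], jaw=[255, 0, 0, 0])

```text
time: 20.25
eef_pos: [0.5193, -0.0472, 0.1838]
eef_rot: [0.252, 3.131, -0.0]
ft_force: [-1.2, 0.7, -1.1]
width: 0.0545
```

Run:
```python
from h import *
from cell import ctrl
W=pickle.load(open("w1.pkl","rb"));t=W["tool"]
for p in [(85,152),(40,160),(120,155)]:
  for z in (0,.09): print(p,z,plane(W,*p,z,t))
s=ctrl.sense();st(s);print(*delta(s,[.459,-.2905,.19],down(2.978)))
```

```text
(85, 152) 0 [ 0.3837 -0.4886  0.    ]
(85, 152) 0.09 [ 0.3872 -0.4059  0.09  ]
(40, 160) 0 [ 0.3644 -0.6408  0.    ]
(40, 160) 0.09 [ 0.3714 -0.5301  0.09  ]
(120, 155) 0 [ 0.4104 -0.4011  0.    ]
(120, 155) 0.09 [ 0.409  -0.3343  0.09  ]
t 20.25 pos [ 0.5193 -0.0472  0.1838] z [ 0.0004 -0.0001 -1.    ] yaw 2.981 F [-1.2458  0.7434 -1.082 ] w 0.0545 q [-0.2146  0.133  -0.3318  1.1055  0.     -0.0541]
[  20.6133 -249.8373   -6.1717] [0.     0.0004 0.003 ]
```

Request:
carry_out(delta_pos=[[20.5, -250, -6], [20.5, -250, -6], [20.5, -250, -6], [20.5, -250, -6], [20.5, -250, -6], [20.5, -250, -6]], rotation=[[0, 0, 0.003], [0, 0, 0.003], [0, 0, 0.003], [0, 0, 0.003], [0, 0, 0.003], [0, 0, 0.003]], jaw=[0, 0, 0, 0, 0, 0])

```text
time: 21.0
eef_pos: [0.4579, -0.2897, 0.1878]
eef_rot: [-0.258, -3.128, -0.004]
ft_force: [0.2, -0.4, 0.1]
width: 0.0854
```

```bash
python3 snap.py wrist w14; python3 snap.py side s14; python3 snap.py scene c14
python3 - <<'E'
from h import *
f=lambda i,k:cv2.resize(i,None,fx=k,fy=k,interpolation=cv2.INTER_CUBIC)
cv2.imwrite("pics/x14.png",f(cv2.imread("pics/w14.png")[100:300,220:420],3))
cv2.imwrite("pics/y14.png",np.hstack([f(cv2.imread("pics/c14.png")[155:245,240:350],3.5),f(cv2.imread("pics/s14.png")[145:235,270:380],3.5)]))
E
```

```text
t 21.00 pos [ 0.4579 -0.2897  0.1878] z [-0.0024  0.003  -1.    ] yaw 2.977 F [ 0.1723 -0.3897  0.0843] w 0.0854 q [-0.6838  0.1682 -0.2813  1.1251  0.0008 -0.5195]
t 21.05 pos [ 0.4583 -0.2891  0.1882] z [-0.002   0.0025 -1.    ] yaw 2.979 F [ 0.6144 -0.0584  0.1716] w 0.0851 q [-0.6825  0.1675 -0.2813  1.1251  0.0007 -0.5195]
t 21.10 pos [ 0.4586 -0.2889  0.1885] z [-0.0015  0.002  -1.    ] yaw 2.980 F [-0.2722 -0.1543  0.1577] w 0.0854 q [-0.6816  0.167  -0.2811  1.1251  0.0006 -0.5196]
```

View pics/x14.png

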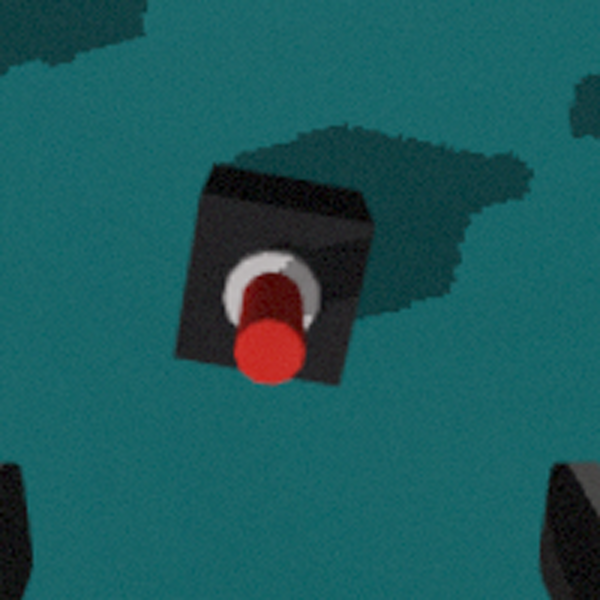

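View pics/y14.png

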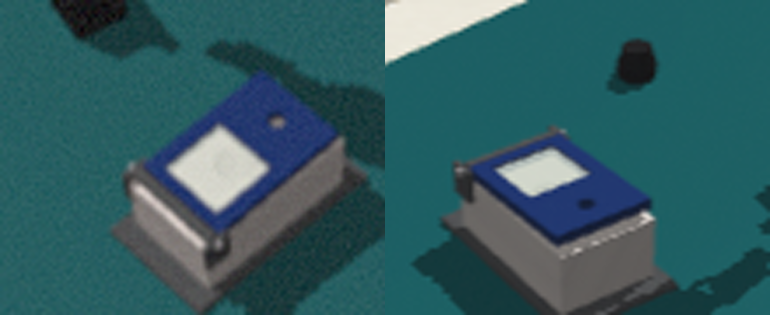

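Run:
```python
from h import *
from cell import ctrl
W=pickle.load(open("w14.pkl","rb"));t=W["tool"]
print(plane(W,310,217,.106,t),plane(W,310.3,199,.061,t))
s=ctrl.sense();st(s);print(*delta(s,[.4595,-.2905,.081],down(2.978)))
```

```text
[ 0.4595 -0.2928  0.106 ] [ 0.4595 -0.2931  0.061 ]
t 21.15 pos [ 0.4589 -0.2888  0.1889] z [-0.001   0.0014 -1.    ] yaw 2.980 F [ 0.2299 -0.7271  0.1746] w 0.0853 q [-0.6812  0.1667 -0.2807  1.1251  0.0005 -0.5197]
[ -0.9549  -1.7001 107.8614] [ 0.0013 -0.0013  0.0021]
```

Request:
carry_out(delta_pos=[[-1, -3.2, 50], [-1, -3.2, 100], [-1, -3.2, 108], [-1, -3.2, 108], [-1, -3.2, 108], [-1, -3.2, 108], [-1, -3.2, 108], [-1, -3.2, 108], [-1, -3.2, 108], [-1, -3.2, 108]], rotation=[[0.001, -0.001, 0.002], [0.001, -0.001, 0.002], [0.001, -0.001, 0.002], [0.001, -0.001, 0.002], [0.001, -0.001, 0.002], [0.001, -0.001, 0.002], [0.001, -0.001, 0.002], [0.001, -0.001, 0.002], [0.001, -0.001, 0.002], [0.001, -0.001, 0.002]], jaw=[0, 0, 0, 0, 255, 255, 255, 255, 255, 255], squeeze=90)

```text
time: 22.4
eef_pos: [0.4598, -0.2925, 0.0818]
eef_rot: [0.257, 3.13, -0.001]
ft_force: [-0.9, 0.4, 5.5]
width: 0.0163
```

Run:
```python
from h import *
from cell import ctrl
s=ctrl.sense();st(s)
```

```text
t 22.40 pos [ 0.4598 -0.2925  0.0818] z [ 0.001  -0.0006 -1.    ] yaw 2.978 F [-0.883   0.3906  5.4981] w 0.0163 q [-0.6853  0.2731 -0.3979  0.8987  0.0001 -0.5216]
```

Request:
carry_out(delta_pos=[[0, 0, -40], [0, 0, -100], [0, 0, -103], [0, 0, -103]], rotation=[[0, 0, 0], [0, 0, 0], [0, 0, 0], [0, 0, 0]], jaw=[255, 255, 255, 255])

```text
time: 22.9
eef_pos: [0.4595, -0.2923, 0.1844]
eef_rot: [0.257, 3.13, -0.001]
ft_force: [-0.6, -0.0, -0.5]
width: 0.0161
```

Run:
```python
from h import *
from cell import ctrl
s=ctrl.sense();st(s);print(*delta(s,[.5033,-.0443,.185],down(2.978)))
```

```text
t 22.90 pos [ 0.4595 -0.2923  0.1844] z [ 0.0007 -0.0004 -1.    ] yaw 2.978 F [-0.6316 -0.0306 -0.5168] w 0.0161 q [-0.6853  0.1724 -0.2838  1.1138  0.0001 -0.5217]
[ -2.8563 251.793   -0.6461] [-0.0003  0.0008 -0.0001]
```

Request:
carry_out(delta_pos=[[-3, 252, -1], [-3, 252, -1], [-3, 252, -1], [-3, 252, -1], [-3, 252, -1], [-3, 252, -1], [-3, 252, -1], [-3, 252, -1]], rotation=[[0, 0, 0], [0, 0, 0], [0, 0, 0], [0, 0, 0], [0, 0, 0], [0, 0, 0], [0, 0, 0], [0, 0, 0]], jaw=[255, 255, 255, 255, 255, 255, 255, 255])

```text
time: 23.9
eef_pos: [0.5032, -0.0454, 0.185]
eef_rot: [0.261, 3.131, -0.001]
ft_force: [-0.7, -0.4, -0.9]
width: 0.0157
```

```bash
python3 snap.py wrist w15; python3 snap.py side s15; python3 snap.py scene c15
python3 - <<'E'
from h import *
f=lambda i,k:cv2.resize(i,None,fx=k,fy=k,interpolation=cv2.INTER_CUBIC)
cv2.imwrite("pics/x15.png",f(cv2.imread("pics/w15.png")[110:290,230:410],3.3333))
cv2.imwrite("pics/y15.png",np.hstack([f(cv2.imread("pics/c15.png")[125:215,280:370],4.4),f(cv2.imread("pics/s15.png")[145:235,280:370],4.4)]))
E
```

```text
t 23.90 pos [ 0.5032 -0.0454  0.185 ] z [ 0.0001 -0.0005 -1.    ] yaw 2.975 F [-0.6948 -0.4404 -0.8733] w 0.0157 q [-0.2178  0.1039 -0.3626  1.1041 -0.0004 -0.0517]
t 23.95 pos [ 0.5033 -0.0453  0.1852] z [ 0.0004 -0.0005 -1.    ] yaw 2.976 F [ 0.3261  0.2489 -0.6847] w 0.0161 q [-0.2176  0.1038 -0.3624  1.1041 -0.0004 -0.0517]
t 24.00 pos [ 0.5034 -0.0452  0.1852] z [ 0.0005 -0.0005 -1.    ] yaw 2.976 F [-0.086  -0.4194 -0.6319] w 0.0158 q [-0.2173  0.1037 -0.3623  1.1042 -0.0004 -0.0517]
```

View pics/x15.png

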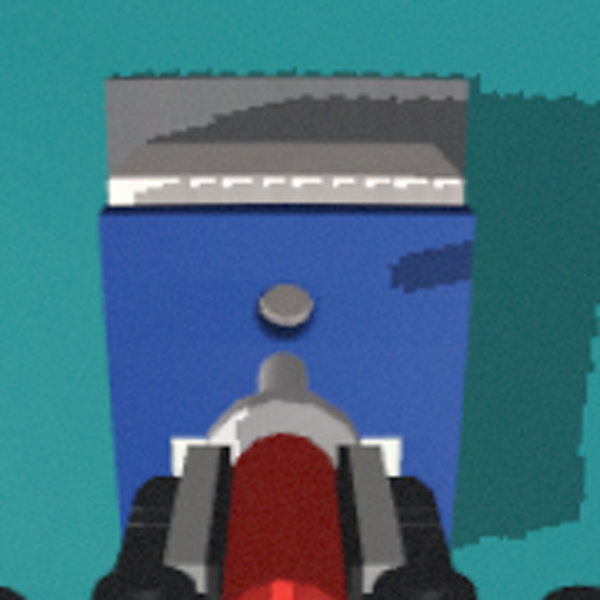

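View pics/y15.png

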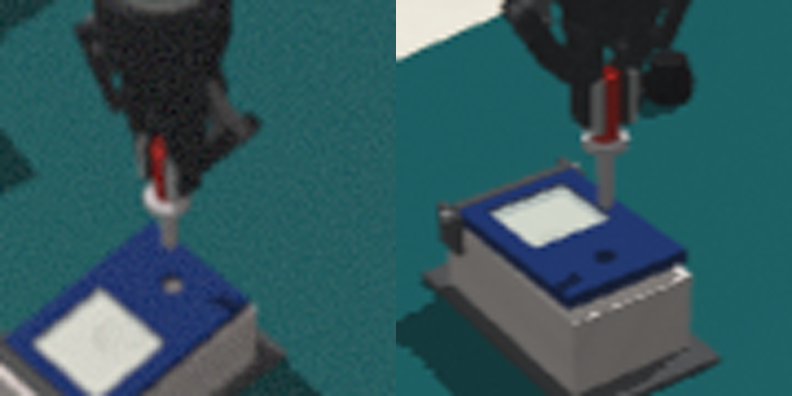

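Run:
```python
from h import *
from cell import ctrl
W=pickle.load(open("w15.pkl","rb"));t=W["tool"]
S=pickle.load(open("c15.pkl","rb"));D=pickle.load(open("s15.pkl","rb"))
print("hole w",plane(W,315.8,203.3,.0775,t),"tip w",plane(W,314.6,218.6,.113,t),"collar w",plane(W,230+282/3.333,110+452/3.333,.164,t))
fs=lambda x,y:(280+x/4.4,125+y/4.4); fd=lambda x,y:(280+(x-396)/4.4,145+y/4.4)
print("hole",tri(ray(S,*fs(172,285)),ray(D,*fd(604,256)),ray(W,315.8,203.3,t)))
print("tip",tri(ray(S,*fs(169,246)),ray(D,*fd(605,206)),ray(W,314.6,218.6,t)))
print("collartop",tri(ray(S,*fs(165,199)),ray(D,*fd(606,137))))
# predicted pixel of tip if below TCP
for z in (.113,.158): 
    p=(.5033,-.0453,z); u=np.array(proj(W,p,t)); print(z,(u-[230,110])*3.3333)
s=ctrl.sense();st(s)
```

```text
hole w [ 0.5035 -0.0442  0.0775] tip w [ 0.503  -0.0451  0.113 ] collar w [ 0.4992 -0.0444  0.164 ]
hole (array([ 0.5035, -0.0434,  0.0758]), [np.float64(0.003706039402860398), np.float64(0.002914011165571108), np.float64(0.0010803077779312767)])
tip (array([ 0.5026, -0.0444,  0.1136]), [np.float64(0.0027774408786244175), np.float64(0.00223132343957141), np.float64(0.0006570596960955405)])
collartop (array([ 0.5037, -0.0451,  0.1615]), [np.float64(0.0034513235160473534), np.float64(0.003451323516047452)])
0.113 [281.1689 363.471 ]
0.158 [280.6541 458.6319]
t 24.05 pos [ 0.5034 -0.045   0.1853] z [ 0.0006 -0.0005 -1.    ] yaw 2.976 F [ 0.1732  0.0382 -0.6649] w 0.0159 q [-0.2169  0.1036 -0.3623  1.1042 -0.0003 -0.0516]
```

Request:
carry_out(delta_pos=[[-0.6, 0.9, 10], [-0.6, 0.9, 24], [-0.6, 0.9, 34], [-0.6, 0.9, 40], [-0.6, 0.9, 44], [-0.6, 0.9, 44]], rotation=[[0, 0, 0], [0, 0, 0], [0, 0, 0], [0, 0, 0], [0, 0, 0], [0, 0, 0]], jaw=[255, 255, 255, 255, 255, 255])

```text
time: 24.8
eef_pos: [0.5041, -0.0442, 0.1411]
eef_rot: [0.259, 3.13, -0.001]
ft_force: [0.8, 0.5, 0.1]
width: 0.0156
```

```bash
python3 snap.py wrist w16; python3 snap.py side s16; python3 snap.py scene c16
python3 - <<'E'
from h import *
f=lambda i,k:cv2.resize(i,None,fx=k,fy=k,interpolation=cv2.INTER_CUBIC)
cv2.imwrite("pics/x16.png",f(cv2.imread("pics/w16.png")[110:290,230:410],2.5))
cv2.imwrite("pics/y16.png",np.hstack([f(cv2.imread("pics/c16.png")[125:215,280:370],4.4),f(cv2.imread("pics/s16.png")[145:235,280:370],4.4)]))
E
```

```text
t 24.80 pos [ 0.5041 -0.0442  0.1411] z [ 0.0004 -0.0005 -1.    ] yaw 2.976 F [0.8213 0.5351 0.1415] w 0.0156 q [-0.215   0.1449 -0.4163  1.0091 -0.0004 -0.0498]
t 24.85 pos [ 0.5044 -0.0442  0.1415] z [ 0.001  -0.0005 -1.    ] yaw 2.976 F [ 0.4526  0.2938 -0.2181] w 0.0160 q [-0.215   0.1446 -0.4159  1.0092 -0.0003 -0.0498]
t 24.90 pos [ 0.5045 -0.0443  0.1416] z [ 0.0013 -0.0006 -1.    ] yaw 2.976 F [-0.2705  0.3744 -1.3639] w 0.0160 q [-0.2151  0.1444 -0.4156  1.0093 -0.0003 -0.0498]
```

View pics/x16.png

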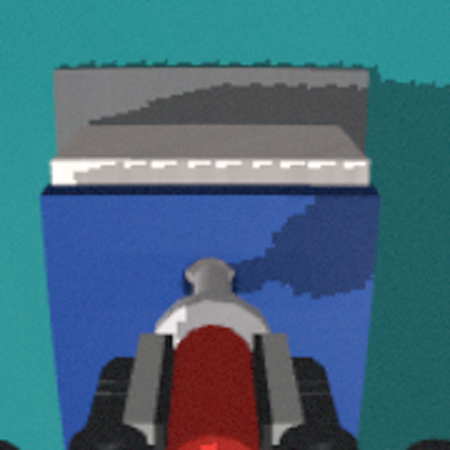

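View pics/y16.png

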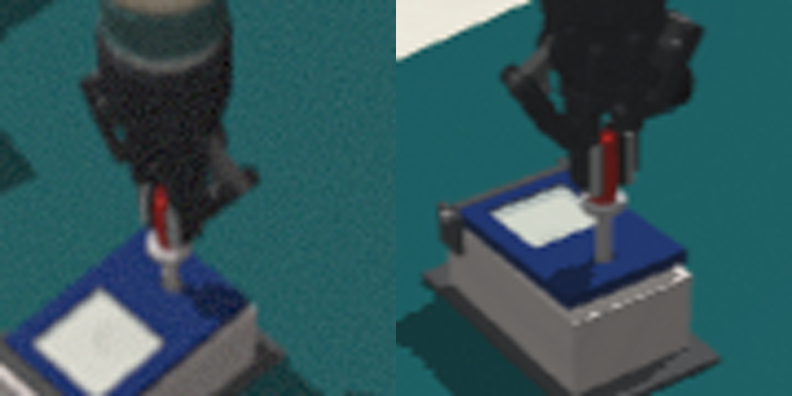

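Request:
carry_out(delta_pos=[[0.6, 0, 5], [0.6, 0, 11], [0.6, 0, 17], [0.6, 0, 22], [0.6, 0, 22]], rotation=[[0, 0, 0], [0, 0, 0], [0, 0, 0], [0, 0, 0], [0, 0, 0]], jaw=[255, 255, 255, 255, 255])

```text
time: 25.58
eef_pos: [0.5035, -0.0441, 0.119]
eef_rot: [0.259, 3.131, -0.001]
ft_force: [-0.1, 0.1, -0.1]
width: 0.0157
```

Request:
carry_out(delta_pos=[[0, 0, 6], [0, 0, 12], [0, 0, 16], [0, 0, 19], [0, 0, 20], [0, 0, 20]], rotation=[[0, 0, 0], [0, 0, 0], [0, 0, 0], [0, 0, 0], [0, 0, 0], [0, 0, 0]], jaw=[255, 255, 255, 255, 255, 255])

```text
time: 26.32
eef_pos: [0.5035, -0.0441, 0.0993]
eef_rot: [0.259, 3.131, -0.001]
ft_force: [-1.8, 0.6, 3.1]
width: 0.016
```

Request:
carry_out(delta_pos=[[0, 0, 1], [0, 0, 2], [0, 0, 3], [0, 0, 3]], rotation=[[0, 0, 0], [0, 0, 0], [0, 0, 0], [0, 0, 0]], jaw=[255, 255, 255, 255])

```text
time: 26.82
eef_pos: [0.5038, -0.0441, 0.0982]
eef_rot: [0.259, 3.13, -0.001]
ft_force: [-6.4, 0.6, 14.4]
width: 0.0158
```

Request:
carry_out(delta_pos=[[0.8, 0, 2], [1, 0, 4], [1, 0, 4], [1, 0, 4]], rotation=[[0, 0, 0], [0, 0, 0], [0, 0, 0], [0, 0, 0]], jaw=[255, 255, 255, 255])

```text
time: 27.32
eef_pos: [0.5038, -0.0442, 0.0976]
eef_rot: [0.259, 3.128, -0.001]
ft_force: [-8.5, 2.2, 24.8]
width: 0.0158
```

```bash
python3 snap.py wrist w17; python3 snap.py side s17; python3 snap.py scene c17
python3 - <<'E'
from h import *
f=lambda i,k:cv2.resize(i,None,fx=k,fy=k,interpolation=cv2.INTER_CUBIC)
cv2.imwrite("pics/x17.png",f(cv2.imread("pics/w17.png")[90:290,210:430],3))
cv2.imwrite("pics/y17.png",np.hstack([f(cv2.imread("pics/c17.png")[125:215,280:370],4.4),f(cv2.imread("pics/s17.png")[145:235,280:370],4.4)]))
E
```

```text
t 27.32 pos [ 0.5038 -0.0442  0.0976] z [ 0.0032 -0.0012 -1.    ] yaw 2.977 F [-8.4642  2.2297 24.8498] w 0.0158 q [-0.215   0.19   -0.4673  0.9101 -0.0005 -0.05  ]
t 27.38 pos [ 0.5038 -0.0442  0.0977] z [ 0.0032 -0.0012 -1.    ] yaw 2.977 F [-7.9972  1.3025 24.2297] w 0.0157 q [-0.215   0.1899 -0.4673  0.9101 -0.0005 -0.05  ]
t 27.43 pos [ 0.5038 -0.0442  0.0977] z [ 0.0033 -0.0012 -1.    ] yaw 2.977 F [-8.9167  1.7083 24.5224] w 0.0159 q [-0.215   0.1899 -0.4673  0.9101 -0.0005 -0.05  ]
```

View pics/x17.png

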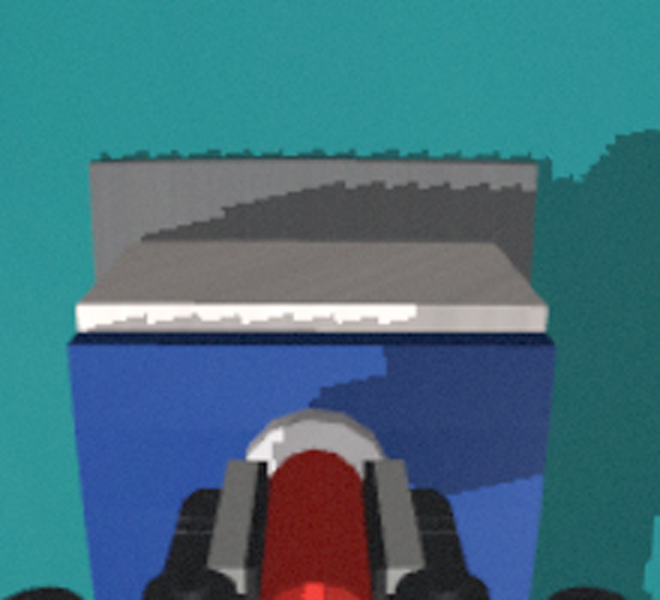

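View pics/y17.png

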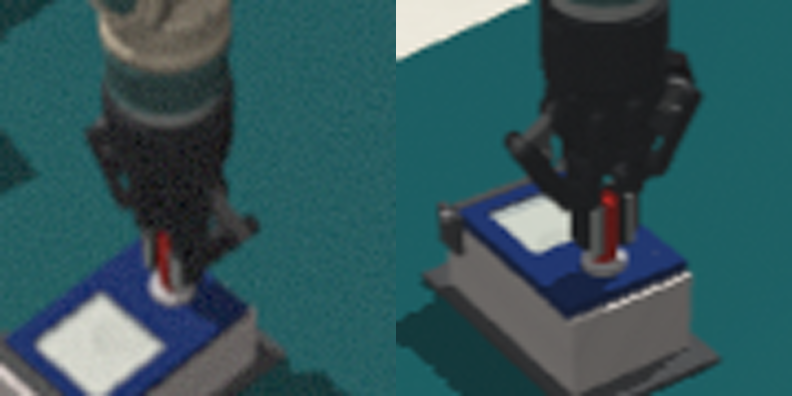

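Request:
carry_out(delta_pos=[[0.5, 0, 4], [0.5, 0, 4], [0.5, 0, 4], [0.5, 0, 4]], rotation=[[0, 0, 0], [0, 0, 0], [0, 0, 0], [0, 0, 0]], jaw=[255, 255, 255, 255])

```text
time: 27.98
eef_pos: [0.5038, -0.0442, 0.0975]
eef_rot: [0.258, 3.126, -0.002]
ft_force: [-10.8, 1.9, 26.5]
width: 0.0157
```

```bash
python3 snap.py side s18; python3 snap.py scene c18
python3 - <<'E'
from h import *
f=lambda i,k:cv2.resize(i,None,fx=k,fy=k,interpolation=cv2.INTER_CUBIC)
a=cv2.imread("pics/s14.png")[175:235,280:370];b=cv2.imread("pics/s18.png")[175:235,280:370]
cv2.imwrite("pics/y18.png",np.hstack([f(a,4.4),f(b,4.4)]))
E
```

```text
t 27.98 pos [ 0.5038 -0.0442  0.0975] z [ 0.0046 -0.0017 -1.    ] yaw 2.977 F [-10.8368   1.8807  26.5121] w 0.0157 q [-0.2149  0.1893 -0.4685  0.9081 -0.0007 -0.05  ]
t 28.02 pos [ 0.5038 -0.0442  0.0975] z [ 0.0046 -0.0017 -1.    ] yaw 2.977 F [-11.0823   1.3219  27.9079] w 0.0157 q [-0.2149  0.1893 -0.4685  0.9081 -0.0007 -0.05  ]
```

View pics/y18.png

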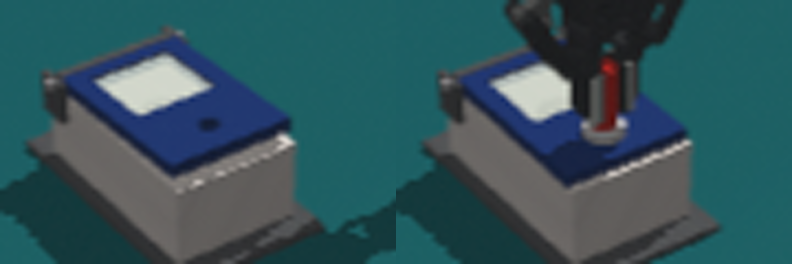

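View pics/c18.png

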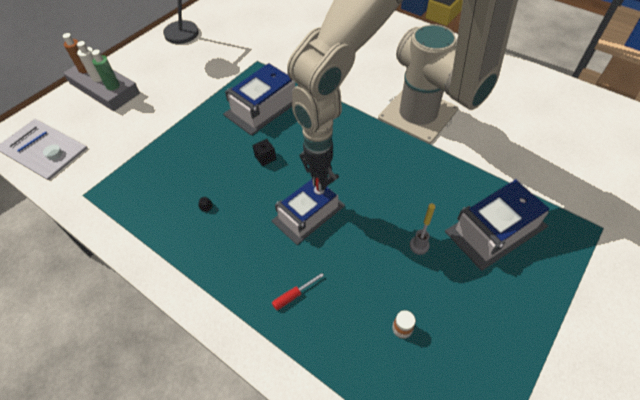

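The lid gap at the free edge has closed. The brush stands in its tube, and the jar (404,325), loupe (205,204) and screwdriver (298,291) are where they were.

Run:
```python
from h import *
from cell import ctrl
print(ctrl.close_job()); st(ctrl.sense())
```

```text
the job is handed in; nothing more can be done
None
the job is handed in; nothing more can be done
```

I carried out every step in the order asked and handed the job in at about 28 s; no verdict came back.

- **Scrub:** The brush pressed the well floor at about 12 N, rose 32 mm of the 46 mm depth, and pressed the floor again at about 18 N.
- **Brush back:** It went back into its tube and was let go. Pictures afterwards showed it standing upright.
- **Lid:** I swung it down from behind with the closed fingers, onto its cushion.
- **Pin:** It went through the lid hole and into the base hole with almost no resistance, then I pressed it down.

**Last checks**
- **Holding:** The gripper was still holding the pin by its knob and pressing down with a steady 26–28 N.
- **Lid:** The side view showed the gap at its free edge closed.
- **Bystanders:** The jar, loupe and screwdriver looked unmoved.

**What disagreed**
- **Pin slip:** The TCP ended 1 to 2 mm lower than I expected for a seated pin, so the knob may have slipped slightly in the grip.
- **Side force:** About 11 N of side force remained on the pin.
- **Cameras:** The scene and side camera sight lines missed each other by 4 to 7 mm, so I relied on the wrist view for the final alignments.

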